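Put the water-test kit back in order

TASK

Put away the test kit things left on the bench: stand the two dropper bottles upright in the block with round wells, one to a well, stand the two squat glass jars upright in the divided tray, one to a bay, and lay the steel scoop flat and lengthwise in the plain tray. Set the jars down gently, and leave the beaker standing where it is.

Things in the scene. Friction and masses are not known exactly. Their poses are not given: they have to be found in the camera images.
- bottle_a: Dropper bottle: white plastic, round body 30 mm in diameter and 56 mm tall, then a narrow cone nozzle up to 84 mm (15 mm wide at its foot, 6 mm at its tip); 30 to 65 g. Starts standing on the bench. Origin: centre of its underside; z along its axis, up. The twin of the other bottle.
- bottle_b: Dropper bottle: white plastic, round body 30 mm in diameter and 56 mm tall, then a narrow cone nozzle up to 84 mm (15 mm wide at its foot, 6 mm at its tip); 30 to 65 g. Starts standing on the bench. Origin: centre of its underside; z along its axis, up. The twin of the other bottle.
- jar_a: Sample jar: squat round amber glass jar with a flat aluminium screw cap, 48 mm in diameter (cap; glass 47 mm), 52 mm tall, the cap being the top 16 mm; 75 to 155 g. Starts standing on the bench. Origin: centre of its underside; z along its axis, up. The twin of the other jar.
- jar_b: Sample jar: squat round amber glass jar with a flat aluminium screw cap, 48 mm in diameter (cap; glass 47 mm), 52 mm tall, the cap being the top 16 mm; 75 to 155 g. Starts standing on the bench. Origin: centre of its underside; z along its axis, up. The twin of the other jar.
- scoop: Small steel sample scoop lying flat on the bench, 100 mm long, 40 to 85 g. Origin: on its underside, at the middle of its length; x runs along it towards the pan. Pan: from x = +10 to +50 mm, 30 mm wide, 14 mm high, open at the top and at its far end. Handle: a plain bar from x = -50 to +10 mm, 12 mm wide, 10 mm high, lying flat on the bench.
- bottle_block: Grey kit block, 84 x 156 x 30 mm high (x, y, z), fixed to the bench: holds the dropper bottles. Two round wells of 46 mm diameter, 20 mm deep (their floor is 10 mm above the bench), centred at y = +37 and -37 mm. Origin: centre of its underside; y along its length.
- jar_tray: Grey low plastic tray, 90 x 170 x 18 mm high (x, y, z), fixed to the bench: holds the sample jars. A wall across its middle (as high as the rim) makes two equal square bays, centred at y = +42.5 and -42.5 mm, each about 82 x 79 mm inside; walls and floor 4 mm thick. Origin: centre of its underside; y along its length.
- scoop_tray: Plain aluminium tray without any divider, 92 x 164 x 18 mm high (x, y, z), fixed to the bench: holds the scoop. Walls and floor 3 mm thick, inside 86 x 158 mm. Origin: centre of its underside; y along its length.
- beaker: Empty glass beaker, 54 mm in diameter at its rim, 68 mm tall, standing among the loose things; to be left where it is. Origin: centre of its underside; z up.
Things that resemble listed ones, but are neither listed nor needed, are in the scene too. Leave any red or turquoise look-alike of the jar_b alone. What is shaped like the scoop but black is not meant.

How it is judged (in metres and radians):
At the end, for the whole second after the job is handed in: One bottle per well (within 12 mm), one jar per bay (within 20 mm), each on the floor and upright (0.15 rad); the scoop flat on the plain tray's floor, within 32 mm across and 33 mm along of its centre, lengthwise within 0.45 rad; all five at rest (((x of bottle_a in the frame of bottle_block between -0.012 and 0.012 m and y of bottle_a in the frame of bottle_block between 0.025 and 0.049 m and z of bottle_a in the frame of bottle_block between 0.005 and 0.015 m and angle between each of bottle_a, bottle_b's own z axis and vertical below 0.15 rad and x of bottle_b in the frame of bottle_block between -0.012 and 0.012 m and y of bottle_b in the frame of bottle_block between -0.049 and -0.025 m and z of bottle_b in the frame of bottle_block between 0.005 and 0.015 m) or (x of bottle_a in the frame of bottle_block between -0.012 and 0.012 m and y of bottle_a in the frame of bottle_block between -0.049 and -0.025 m and z of bottle_a in the frame of bottle_block between 0.005 and 0.015 m and angle between each of bottle_a, bottle_b's own z axis and vertical below 0.15 rad and x of bottle_b in the frame of bottle_block between -0.012 and 0.012 m and y of bottle_b in the frame of bottle_block between 0.025 and 0.049 m and z of bottle_b in the frame of bottle_block between 0.005 and 0.015 m)) and ((x of jar_a in the frame of jar_tray between -0.02 and 0.02 m and y of jar_a in the frame of jar_tray between 0.0225 and 0.0625 m and z of jar_a in the frame of jar_tray between 0 and 0.009 m and angle between each of jar_a, jar_b's own z axis and vertical below 0.15 rad and x of jar_b in the frame of jar_tray between -0.02 and 0.02 m and y of jar_b in the frame of jar_tray between -0.0625 and -0.0225 m and z of jar_b in the frame of jar_tray between 0 and 0.009 m) or (x of jar_a in the frame of jar_tray between -0.02 and 0.02 m and y of jar_a in the frame of jar_tray between -0.0625 and -0.0225 m and z of jar_a in the frame of jar_tray between 0 and 0.009 m and angle between each of jar_a, jar_b's own z axis and vertical below 0.15 rad and x of jar_b in the frame of jar_tray between -0.02 and 0.02 m and y of jar_b in the frame of jar_tray between 0.0225 and 0.0625 m and z of jar_b in the frame of jar_tray between 0 and 0.009 m)) and x of scoop in the frame of scoop_tray between -0.032 and 0.032 m and y of scoop in the frame of scoop_tray between -0.033 and 0.033 m and z of scoop in the frame of scoop_tray between 0 and 0.008 m and angle between scoop's own z axis and vertical below 0.15 rad and angle between the x axis of scoop and the y axis of scoop_tray, either way round below 0.45 rad and linear speed of each of bottle_a, bottle_b, jar_a, jar_b, scoop below 0.02 m/s and angular speed of each of bottle_a, bottle_b, jar_a, jar_b, scoop below 0.3 rad/s); the robot touches nothing.
It fails at once if the beaker is moved more than 25 mm or tipped over (distance of beaker from where it was at the start of the episode above 0.025 m or angle between beaker's own z axis and vertical above 0.5 rad).
It fails at once if a glass jar is banged down on its tray or the block (more than 45 N) (contact force between any of jar_a, jar_b and jar_tray above 45 N or contact force between any of jar_a, jar_b and bottle_block above 45 N).
It also fails if it takes over 115 s, if anything falls off the work surface, if the arm or the gripper's body presses on something with over 40 N, if the wrist force passes 120 N, or if a joint passes its speed limit or range.

ROBOT

A 6-joint arm with a two-finger parallel gripper is mounted at the origin on the work surface. World frame = base frame: x ahead of the robot, y to its left, z up, the work surface at z = 0. Lengths are in mm, angles in degrees, forces in N, time in s.
With the tool pointing down it reaches from about 350 to 800 mm from the base axis. Payload 7.3 kg.
Tool frame: the origin (TCP) lies on the centre line of the jaws, within the pads' length; the fingertips stand 17 mm ahead of it and the grasp point (between the pads) lies 2 mm behind it; x points along the fingers, z is the direction in which the jaws open and shut, and the axes are right-handed (so a half turn about x gives the same grasp; the last joint's range is limited). The gripper opens to 85 mm and grips with 20 to 120 N. Pads are 22 mm wide; open, the fingers measure 114 mm over their backs; the gripper's body (76 mm by 85 mm) begins 54 mm behind the grasp point. The pads swing forward as they close: fully open they stand 13 mm farther back than shut.
Start: joints at [-79.527, 19.595, 87.324, -0, 73.075, -8.365], TCP at [169.549, -496.888, 225.322] pointing down, gripper open.
Joint ranges: [-145.02, 145.02], [-44.19, 115.74], [2.07, 154.8], [-57.11, 237.11], [16.16, 152.29], [-177.93, 177.93]. Speed limits (degrees/s): [147.25, 147.25, 180, 180, 180, 180].

INTERFACE

Orientations are given as a 3x3 rotation matrix whose columns are the frame's x, y, z axes.
In Python, from bench import monitor, read_camera, get_calibration, bot gives the robot as it stands.
- The arm moves only by the tool carry_out, never from a script. Its argument "series" is a list of rows, each a list of 7 numbers: the shift along the world's x, y, z in m, then the turn, a rotation vector about the world's x, y, z in rad, then the opening, from 0 (shut) to 1 (fully open). A call has exactly 10 rows; each row is the pose to reach, as a shift and turn from the pose measured when the call began; what a row does not reach only later rows make up. A row lasts 1/10 s, in which the tool goes at most 50 mm and 8.59 degrees, less where a joint would pass 70% of its speed; a pose out of reach is approached as far as the arm can. A call with a gripper value outside its range is refused whole. The fingers move at their own pace and stop on an object; "newtons" is the grip in N (left out, the last holds). Time passes only in rows, so rows that repeat a pose let the fingers close, or fill a call up. It gives the time, the measured TCP pose, the force and the opening at its end, in the units of the state.
- monitor.state(): the state, without advancing time (a new reading comes with each control period).
- read_camera(name): name is "side" or "top" or "wrist"; returns the picture (384x512x3 uint8, blue, green, red); there is no depth.
- get_calibration(name): a dict with "fx", "fy", "cx", "cy" (pixels), "rvec" (rotation vector, rad) and "tvec" (3), from world to camera coordinates, as OpenCV has them. Camera axes: x right, y down, z forward; pixel columns grow to the right and rows downward; lengths in mm; the calibration is good to about 2 mm. A picture is of the moment at which its call begins: read the wrist's pose just before it. get_calibration takes no time and is no camera call; for the wrist camera it gives the pose at the moment of the call.
- bot.finish_job(): hands the job in, once; it reports no verdict.
The state is a dict: "t": time; "joint_positions": joint angles; "joint_vel": joint speeds; "tau": joint torques, N m; "ee_pos": TCP position; "eef_rot": TCP orientation; "contact_force": force on the tool from outside, world axes, zero at the start; "moment": the same for the moment, N m; "opening": opening from 0.0 (shut) to 1.0 (fully open).
Only numpy, scipy, OpenCV 4.12 (cv2) and the standard library are available. Lean on these libraries where they do the work, as an engineer would, in place of code of your own. Each camera call takes 0.05 s, during which the arm holds its last target.

## Working session

There is one attempt and no reset: what is moved stays moved. The work goes in short steps, Python scripts to look and compute and a tool call to move; the robot and the scene stay as the last step left them, time stands still between calls to the robot, and variables do not carry over. Pictures are saved under pics/ and viewed, and the job is handed in when it is done.

Besides the shell and the picture viewer there is one more tool, called after ">>>" as a command line: name --pt "numbers of a row" for each row, then --argument value for the rest. carry_out: Moves the arm, as the interface text tells. Its arguments: {"type":"object","properties":{"series":{"type":"array","items":{"type":"array","items":{"type":"number"}}},"newtons":{"type":"number"}},"required":["series"]}

```bash
ls; mkdir -p pics; python3 - <<'E'
from bench import monitor, read_camera, get_calibration, bot
import cv2
print(monitor.state())
for n in ["side","top","wrist"]:
    print(n,get_calibration(n))
    cv2.imwrite(f"pics/{n}0.png",read_camera(n))
E
```

```text
pics
{'t': 0.0, 'joint_positions': array([-7.95271116e+01,  1.96376691e+01,  8.73787054e+01, -4.41496398e-04,
        7.30739142e+01, -8.36543072e+00]), 'joint_vel': array([ 0.01260858,  0.01052097,  0.06870615,  0.03833999, -0.11219684,
        0.01385255]), 'tau': array([-1.57971110e-03, -4.33685338e+01, -2.46015179e+01, -2.58161881e-04,
        7.81375857e-03,  2.75367296e-05]), 'ee_pos': array([ 169.46172117, -496.45650285,  224.60581341]), 'eef_rot': array([[-2.93688984e-04,  9.46432825e-01,  3.22900637e-01],
       [ 1.54824384e-03,  3.22900694e-01, -9.46431585e-01],
       [-9.99998758e-01,  2.21972393e-04, -1.56014117e-03]]), 'contact_force': array([ 0.00313775, -0.07069025, -0.19609439]), 'moment': array([-0.00485318, -0.0141812 ,  0.03589966]), 'opening': 1.0010330059775199}
side {'fx': 421.1935460052927, 'fy': 421.1935460052927, 'cx': 259.00680094596885, 'cy': 188.83325460689124, 'rvec': array([ 0.3676414 , -2.56613214,  1.53675959]), 'tvec': array([450.76745429, 141.73548506, 762.08210428])}
top {'fx': 405.05439609941425, 'fy': 405.05439609941425, 'cx': 253.3681411331989, 'cy': 189.02170232498992, 'rvec': array([ 2.17212496, -2.2117288 ,  0.10060409]), 'tvec': array([ -47.62242781,  505.44875504, 1150.69187203])}
wrist {'fx': 342.43496809417593, 'fy': 342.43496809417593, 'cx': 257.21378388714874, 'cy': 190.93651736220406, 'rvec': array([-2.33195792,  1.66856039,  0.27351803]), 'tvec': array([-524.57354363,  -40.91016272,  380.42056902])}
```

View pics/side0.png

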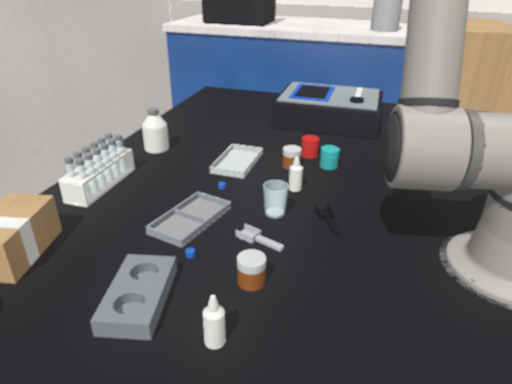

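View pics/top0.png

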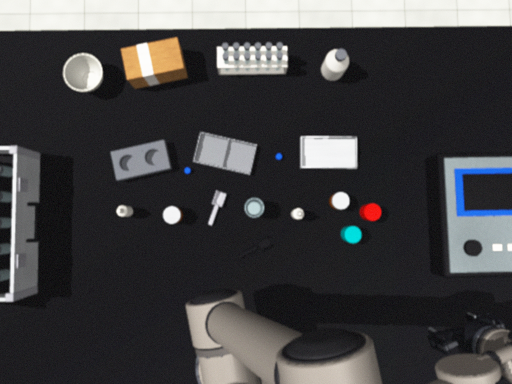

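View pics/wrist0.png

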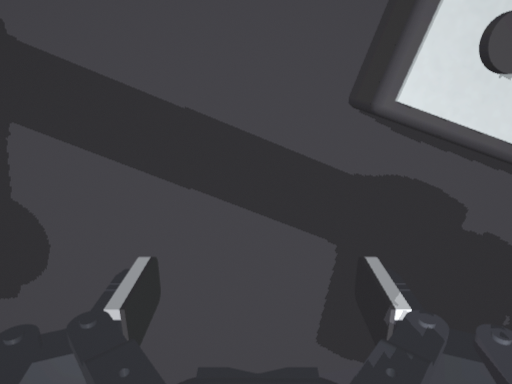

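The candidates below give the side pixel first, then the top pixel:

| Thing | Side | Top | Choice |
|---|---|---|---|
| White dropper bottle | (214,322) | (124,211) | bottle |
| White dropper bottle | (296,176) | (298,213) | bottle |
| White lab bottle at the back | (155,132) | (335,65) | not meant |
| Amber jar, aluminium cap | (252,270) | (172,215) | jar |
| Amber jar, aluminium cap | (291,158) | (340,201) | jar |
| Red look-alike jar | (310,147) | (371,212) | leave |
| Turquoise look-alike jar | (330,157) | (352,234) | leave |
| Steel scoop | (259,237) | (216,207) | scoop |
| Black scoop | (327,219) | (256,247) | leave |
| Beaker | (275,198) | (254,207) | leave |

Next is a close crop and the measurement.

```bash
cat > h.py <<'E'
import numpy as np, cv2
from bench import monitor, read_camera, get_calibration, bot
def cam(n,c=None):
    c=c or get_calibration(n); R,_=cv2.Rodrigues(np.array(c['rvec'])); t=np.array(c['tvec']).reshape(3)
    K=np.array([[c['fx'],0,c['cx']],[0,c['fy'],c['cy']],[0,0,1.]]); return K,R,t
def ray(C,uv,z):
    K,R,t=C; d=R.T@np.linalg.solve(K,[uv[0],uv[1],1.]); o=-R.T@t
    return o+d*(z-o[2])/d[2]
def proj(C,p):
    K,R,t=C; q=K@(R@np.array(p,float)+t); return q[:2]/q[2]
def blobs(mask,amin=25):
    n,l,s,c=cv2.connectedComponentsWithStats(mask.astype(np.uint8))
    return [(tuple(np.round(c[i],1)),tuple(s[i])) for i in range(1,n) if s[i,4]>=amin],l
E
python3 - <<'E'
from h import *
im=cv2.imread('pics/top0.png'); C=cam('top')
crop=im[120:265,95:395]; cv2.imwrite('pics/topcrop.png',cv2.resize(crop,None,fx=2.66,fy=2.66,interpolation=cv2.INTER_CUBIC))
g=im.max(axis=2)
for th in (90,150):
    m=np.zeros_like(g);m[120:265,95:395]=g[120:265,95:395]>th
    b,_=blobs(m)
    for c,s in b: print(th,c,s,ray(C,c,0).round(),ray(C,c,52).round(1))
s=cv2.imread('pics/side0.png'); cv2.imwrite('pics/sidecrop.png',cv2.resize(s[130:360,80:350],None,fx=2.6,fy=2.6,interpolation=cv2.INTER_CUBIC))
E
```

```text
90 (np.float64(224.5), np.float64(152.7)) (np.int32(193), np.int32(132), np.int32(64), np.int32(43), np.int32(1870)) [615.  26.   0.] [606.3  23.4  52. ]
90 (np.float64(328.3), np.float64(151.8)) (np.int32(300), np.int32(135), np.int32(58), np.int32(34), np.int32(1929)) [ 613. -281.    0.] [ 604.2 -270.6   52. ]
90 (np.float64(140.1), np.float64(159.7)) (np.int32(110), np.int32(140), np.int32(60), np.int32(40), np.int32(1553)) [598. 274.   0.] [590.2 260.5  52. ]
90 (np.float64(278.3), np.float64(156.1)) (np.int32(275), np.int32(153), np.int32(8), np.int32(7), np.int32(45)) [ 602. -133.    0.] [ 594.2 -128.4   52. ]
90 (np.float64(187.0), np.float64(170.0)) (np.int32(184), np.int32(167), np.int32(7), np.int32(7), np.int32(45)) [565. 137.   0.] [558.9 129.3  52. ]
90 (np.float64(216.4), np.float64(204.7)) (np.int32(208), np.int32(190), np.int32(19), np.int32(36), np.int32(285)) [462.  52.   0.] [459.9  48.   52. ]
90 (np.float64(339.7), np.float64(200.3)) (np.int32(330), np.int32(191), np.int32(20), np.int32(19), np.int32(291)) [ 468. -310.    0.] [ 466.1 -298.3   52. ]
90 (np.float64
[... 2255 characters left out ...]
, np.int32(18), np.int32(281)) [ 433. -401.    0.] [ 432.7 -384.8   52. ]
150 (np.float64(121.6), np.float64(210.6)) (np.int32(116), np.int32(205), np.int32(12), np.int32(12), np.int32(99)) [450. 327.   0.] [448.3 311.4  52. ]
150 (np.float64(171.4), np.float64(214.6)) (np.int32(163), np.int32(206), np.int32(18), np.int32(18), np.int32(248)) [435. 183.   0.] [434.7 173.4  52. ]
150 (np.float64(297.1), np.float64(213.2)) (np.int32(291), np.int32(208), np.int32(12), np.int32(11), np.int32(105)) [ 433. -184.    0.] [ 432.1 -177.3   52. ]
150 (np.float64(352.2), np.float64(234.1)) (np.int32(344), np.int32(226), np.int32(17), np.int32(17), np.int32(234)) [ 369. -344.    0.] [ 370.9 -330.1   52. ]
```

View pics/topcrop.png

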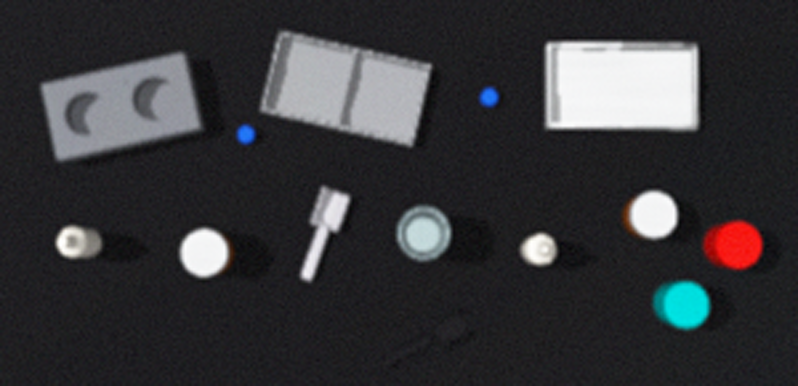

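View pics/sidecrop.png

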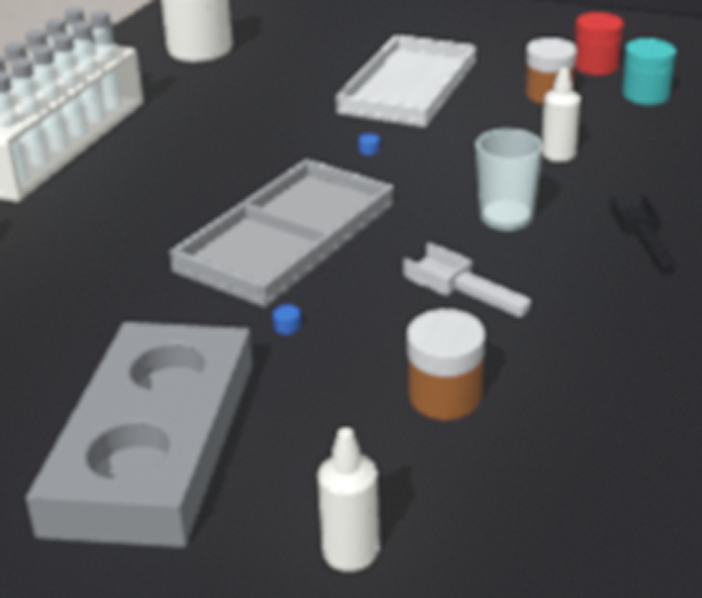

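The bottles, jars and steel scoop match their descriptions. The red and turquoise jars and the black scoop can be told apart clearly. Next come precise positions.

```bash
python3 - <<'E'
from h import *
im=cv2.imread('pics/top0.png'); sd=cv2.imread('pics/side0.png'); C=cam('top'); S=cam('side')
print('cams',(-C[1].T@C[2]).round(),(-S[1].T@S[2]).round())
g=im.max(axis=2)
def comp(im,x,y,th=90):
    _,l=cv2.connectedComponents((im.max(axis=2)>th).astype(np.uint8)); return l==l[y,x]
# trays: hull -> minAreaRect of corners, on rim height
for n,(x,y),z,th in [('block',(141,148),30,80),('jartray',(210,150),18,80),('scooptray',(329,153),18,80)]:
    m=comp(im,x,y,th); p=np.argwhere(m)[:,::-1]
    h=cv2.convexHull(p.astype(np.float32))[:,0]
    w=np.array([ray(C,q,z)[:2] for q in h],np.float32)
    r=cv2.minAreaRect(w); print(n,np.round(r[0],1),np.round(r[1],1),round(r[2],1))
# jars caps
for n,(x,y) in [('jarNear',(172,215)),('jarFar',(340,201)),('red',(371,212)),('turq',(352,234))]:
    m=comp(im,x,y,150); p=np.argwhere(m)[:,::-1]
    w=np.array([ray(C,q,52)[:2] for q in p],np.float32); r=cv2.minEnclosingCircle(w); print(n,np.round(r[0],1),round(r[1],1),w.mean(0).round(1))
# scoop
m=comp(im,216,200); p=np.argwhere(m)[:,::-1]
w=np.array([ray(C,q,10)[:2] for q in p],np.float32); r=cv2.minAreaRect(w); print('scoop',np.round(r[0],1),np.round(r[1],1),round(r[2],1))
print(cv2.fitLine(w,cv2.DIST_L2,0,.01,.01).ravel().round(3), w.min(0),w.max(0))
# side blob of bottles: lowest/axis
for n,(x,y) in [('b1',(214,325)),('b2',(296,180))]:
    m=comp(sd,x,y,110); p=np.argwhere(m)[:,::-1]
    top=p[p[:,1]==p[:,1].min()].mean(0); bot=p[p[:,1]>p[:,1].max()-3].mean(0); print(n,len(p),top,bot,'tip84',ray(S,top,84).round(1),'base0',ray(S,(bot[0],p[:,1].max()),0).round(1))
for n,(x,y) in [('b1',(120,211)),('b2',(296,213))]:
    m=comp(im,x,y,90); p=np.argwhere(m)[:,::-1]; print(n,p.min(0),p.max(0))
E
python3 - <<'E'
import cv2
im=cv2.imread('pics/top0.png')
a=[cv2.resize(im[195:225,x:x+40],None,fx=10,fy=10,interpolation=cv2.INTER_NEAREST) for x in (105,278)]
cv2.imwrite('pics/bot.png',cv2.hconcat(a))
E
```

```text
cams [ 418.  -35. 1186.] [277. 706. 479.]
block [593.9 266.8] [ 87.7 159.4] 12.1
jartray [611.7  25.2] [173.2  93.9] 75.9
scooptray [ 610.8 -278.5] [168.4  97.3] 89.1
jarNear [434.7 173.4] 24.5 [434.8 173.5]
jarFar [ 465.8 -299.4] 25.2 [ 466.1 -299.7]
red [ 433.7 -383.4] 29.2 [ 432.8 -384.9]
turq [ 370.7 -329.8] 24.3 [ 370.8 -330. ]
scoop [451.8  53.9] [ 34.  102.4] 70.8
[ 9.39000e-01 -3.43000e-01  4.61648e+02  5.11060e+01] [403.19022   22.859827] [504.23068   75.951805]
b1 1023 [212.5 294. ] [213.82352941 347.76470588] tip84 [448.9 304.5  84. ] base0 [443.2 322.6  -0. ]
b2 1990 [309. 134.] [274.27272727 216.72727273] tip84 [ 427.8 -333.7   84. ] base0 [445.  -36.5   0. ]
b1 [116 205] [132 216]
b2 [291 207] [303 219]
```

View pics/bot.png

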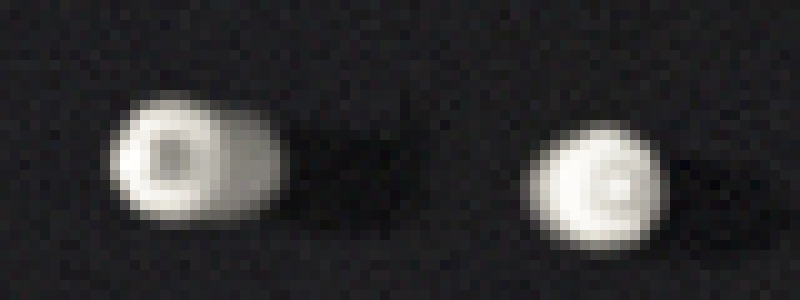

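```bash
python3 - <<'E'
from h import *
C=cam('top');S=cam('side')
for q in [(121.6,210.6),(298,213.3),(299,213.6)]: print(ray(C,q,56).round(1),ray(C,q,84).round(1))
sd=cv2.imread('pics/side0.png')
print('side tip b2',ray(S,(296.5,156.5),84).round(1),'tip b1',ray(S,(212.7,294.5),84).round(1))
print([proj(S,p).round(1) for p in [(432,-178,84),(432,-178,0),(448,310,84),(448,310,0),(434.7,173.4,52),(434.7,173.4,0),(466,-299.5,52)]])
cv2.imwrite('pics/sb.png',cv2.resize(sd[140:205,255:345],None,fx=8,fy=8,interpolation=cv2.INTER_CUBIC))
# scoop: centreline of handle
im=cv2.imread('pics/top0.png'); m=(im.max(axis=2)>90)
for y in range(190,226): 
    xs=np.where(m[y,205:232])[0]+205
    if len(xs): print(y,xs.min(),xs.max(),end='; ')
E
```

```text
[448.2 310.1  56. ] [447.5 301.6  84. ]
[ 431.7 -179.3   56. ] [ 431.4 -175.8   84. ]
[ 430.8 -182.1   56. ] [ 430.5 -178.5   84. ]
side tip b2 [ 430.5 -180.4   84. ] tip b1 [448.3 305.3  84. ]
[array([295.7, 156.8]), array([293.7, 188.8]), array([211.6, 296.9]), array([213.9, 341.4]), array([250.6, 257.5]), array([250.4, 282.1]), array([291.4, 148.4])]
190 216 217; 191 215 220; 192 215 223; 193 215 225; 194 214 226; 195 214 226; 196 214 225; 197 213 225; 198 213 225; 199 213 224; 200 212 224; 201 212 223; 202 212 223; 203 212 223; 204 212 222; 205 214 222; 206 214 222; 207 213 218; 208 213 218; 209 213 217; 210 212 217; 211 212 216; 212 211 216; 213 211 216; 214 211 215; 215 210 215; 216 210 215; 217 210 214; 218 209 214; 219 209 214; 220 209 213; 221 208 213; 222 208 213; 223 208 212; 224 208 212; 225 210 211;
```

View pics/sb.png

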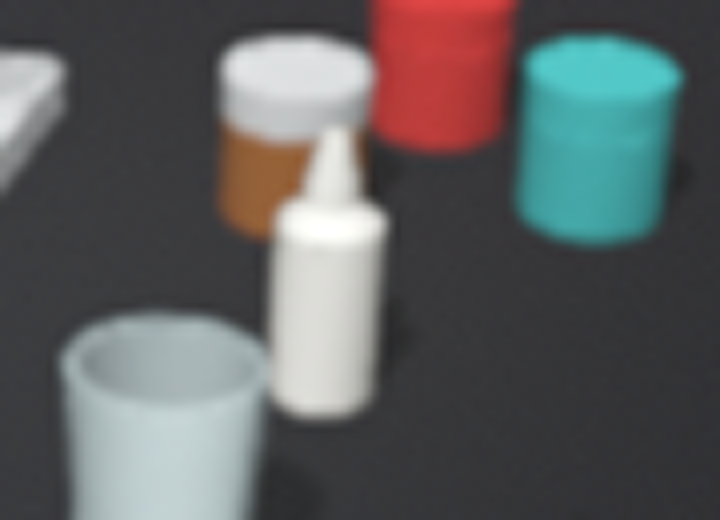

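>>> carry_out --pt "0.037 0.0245 -0.01 0 0 0 1" --pt "0.074 0.049 -0.02 0 0 0 1" --pt "0.111 0.0735 -0.03 0 0 0 1" --pt "0.148 0.098 -0.04 0 0 0 1" --pt "0.185 0.1225 -0.055 0 0 0 1" --pt "0.222 0.147 -0.07 0 0 0 1" --pt "0.259 0.172 -0.085 0 0 0 1" --pt "0.2965 0.197 -0.095 0 0 0 1" --pt "0.2965 0.197 -0.095 0 0 0 1" --pt "0.2965 0.197 -0.095 0 0 0 1" --newtons 40

```text
t: 1.15
ee_pos: [466.3, -298.6, 129.1]
eef_rot: [[-0.002, 0.946, 0.325], [0.002, 0.325, -0.946], [-1.0, -0.001, -0.002]]
contact_force: [-0.2, -0.6, -0.2]
opening: 0.998
```

```bash
python3 - <<'E'
from h import *
s=monitor.state(); print(s['t'],s['ee_pos'].round(1),s['joint_positions'].round(1),s['eef_rot'].round(3)[:,2])
W=cam('wrist'); im=read_camera('wrist'); cv2.imwrite('pics/w1.png',im)
print('pred jar top/base',proj(W,(466,-299.5,52)).round(),proj(W,(466,-299.5,0)).round())
S=cam('side')
for n,z,P in [('block',30,[(123,322),(250,328),(188,500),(30,498)]),('jt',18,[(307,160),(394,186),(265,293),(171,250)]),('st',18,[(398,36),(478,44),(428,116),(337,99)])]:
    w=np.array([ray(S,(a/2.6+80,b/2.6+130),z)[:2] for a,b in P],np.float32); r=cv2.minAreaRect(w); print(n,w.mean(0).round(1),np.round(r[0],1),np.round(r[1],1),r[2])
C=cam('top')
for a,b in [(77,114),(151,98),(214,211),(214.7,210),(210.7,222),(210.3,224.5)]:
    q=(a/2.66+95,b/2.66+120) if a<200 and b<130 else (a,b); print(q,ray(C,q,10).round(1),ray(C,q,30).round(1))
E
```

```text
1.15 [ 466.3 -298.6  129.1] [-40.6  28.   90.4   0.   61.7  30.4] [ 0.325 -0.946 -0.002]
pred jar top/base [258. 200.] [258. 179.]
block [591.1 264.1] [590.9 264.8] [ 85.6 156.6] 13.122140884399414
jt [607.9  26.9] [608.9  28.9] [175.9  95.8] 76.88416290283203
st [ 603.9 -274.5] [ 605.2 -273.2] [ 95.6 184.9] 0.36960774660110474
(123.94736842105263, 162.85714285714286) [588.1 318.2  10. ] [585.2 312.2  30. ]
(151.76691729323306, 156.8421052631579) [604.4 237.6  10. ] [601.3 232.9  30. ]
(214, 211) [443.4  58.2  10. ] [443.   56.6  30. ]
(214.7, 210) [446.2  56.2  10. ] [445.8  54.6  30. ]
(210.7, 222) [411.8  68.1  10. ] [411.9  66.3  30. ]
(210.3, 224.5) [404.7  69.3  10. ] [404.9  67.6  30. ]
```

View pics/w1.png

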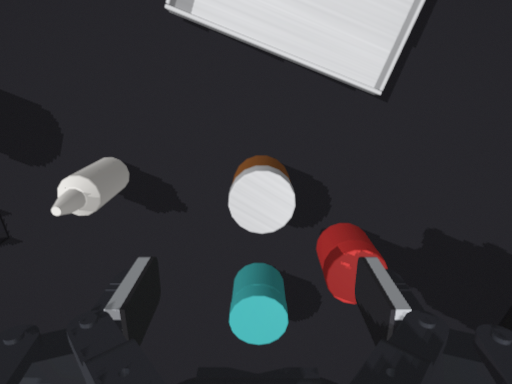

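The wrist view shows the jar cap at (262,200), 4 px from the prediction of (258,200), which is about 3 mm. The fingers clear red and turquoise. Descend and grip.

>>> carry_out --pt "0 -0.001 -0.03 0 0 0 1" --pt "0.0005 -0.0015 -0.06 0 0 0 1" --pt "0.0005 -0.0015 -0.08 0 0 0 1" --pt "0.0005 -0.0015 -0.089 0 0 0 1" --pt "0.0005 -0.0015 -0.089 0 0 0 0.4" --pt "0.0005 -0.0015 -0.089 0 0 0 0.4" --pt "0.0005 -0.0015 -0.089 0 0 0 0.4" --pt "0.0005 -0.0015 -0.089 0 0 0 0.4" --pt "0.0005 -0.0015 -0.089 0 0 0 0.4" --pt "0.0005 -0.0015 -0.089 0 0 0 0.4" --newtons 40

```text
t: 2.2
ee_pos: [467.0, -301.8, 42.4]
eef_rot: [[0.001, 0.946, 0.324], [-0.001, 0.324, -0.946], [-1.0, 0.001, 0.001]]
contact_force: [-1.6, 0.1, 6.0]
opening: 0.524
```

>>> carry_out --pt "0 0 0.03 0 0 0 0.4" --pt "0 0 0.07 0 0 0 0.4" --pt "0.005 0.015 0.1 0 0 0 0.4" --pt "0.024 0.055 0.11 0 0 0 0.4" --pt "0.043 0.095 0.11 0 0 0 0.4" --pt "0.062 0.135 0.11 0 0 0 0.4" --pt "0.081 0.175 0.11 0 0 0 0.4" --pt "0.1 0.215 0.11 0 0 0 0.4" --pt "0.117 0.252 0.11 0 0 0 0.4" --pt "0.134 0.286 0.11 0 0 0 0.4"

```text
t: 3.2
ee_pos: [601.7, -13.8, 153.4]
eef_rot: [[0.003, 0.946, 0.325], [-0.001, 0.325, -0.946], [-1.0, 0.002, 0.002]]
contact_force: [0.0, -0.9, 1.0]
opening: 0.4
```

```bash
python3 - <<'E'
from h import *
s=monitor.state(); print(s['t'],s['ee_pos'].round(1),s['opening'],s['contact_force'].round(1),s['joint_vel'].round(1))
W=cam('wrist'); im=read_camera('wrist'); cv2.imwrite('pics/w2.png',im)
for p in [(600.7,-15.2,18),(621.3,67.2,4),(611,26,18)]: print(proj(W,p).round())
E
```

```text
3.2 [601.7 -13.8 153.4] 0.4004618730619969 [ 0.  -0.9  1. ] [ 34.8  15.4 -27.2  -0.3  11.6  34.9]
[258. 178.]
[175. 122.]
[215. 152.]
```

View pics/w2.png

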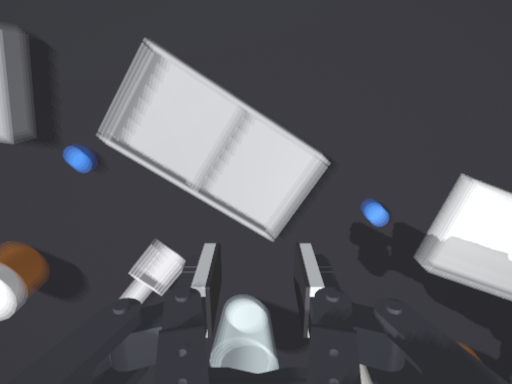

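The jar is not in the gripper: the opening went on to 0.40, so the grasp slipped. I'll see where the jar is now.

```bash
python3 - <<'E'
from h import *
a=read_camera('top');b=read_camera('side'); cv2.imwrite('pics/t2.png',cv2.resize(a[120:265,270:400],None,fx=5,fy=4,interpolation=cv2.INTER_CUBIC)); cv2.imwrite('pics/s2.png',b); cv2.imwrite('pics/t2f.png',a)
E
```

```text
(no output)
```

View pics/t2.png

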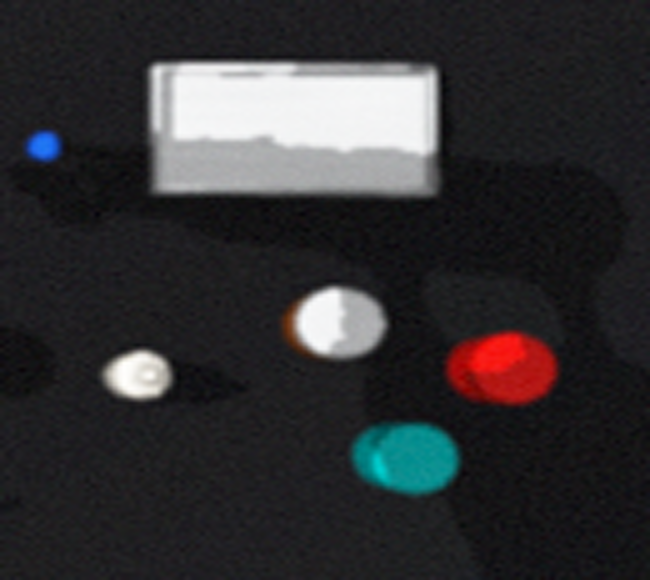

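View pics/s2.png

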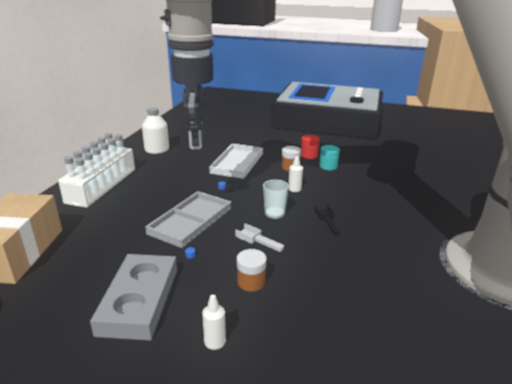

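```bash
python3 - <<'E'
from h import *
im=cv2.imread('pics/t2f.png'); C=cam('top')
hsv=cv2.cvtColor(im,cv2.COLOR_BGR2HSV); m=((hsv[...,2]>100)&(hsv[...,1]<70))
mm=np.zeros_like(m); mm[185:215,315:355]=m[185:215,315:355]
b,_=blobs(mm)
for c,s in b: print(c,s,ray(C,c,52).round(1))
print(monitor.state()['ee_pos'].round(1),monitor.state()['contact_force'].round(1))
E
```

```text
(np.float64(337.3), np.float64(200.2)) (np.int32(329), np.int32(192), np.int32(18), np.int32(17), np.int32(253)) [ 466.5 -291.5   52. ]
[601.6 -13.6 152.9] [ 0.3  0.3 -0.1]
```

>>> carry_out --pt "-0.019 -0.04 0 0 0 0 0.8" --pt "-0.038 -0.08 0 0 0 0 1" --pt "-0.057 -0.12 0 0 0 0 1" --pt "-0.076 -0.16 0 0 0 0 1" --pt "-0.096 -0.2 -0.01 0 0 0 1" --pt "-0.116 -0.24 -0.02 0 0 0 1" --pt "-0.135 -0.278 -0.03 0 0 0 1" --pt "-0.135 -0.278 -0.07 0 0 0 1" --pt "-0.135 -0.278 -0.105 0 0 0 1" --pt "-0.135 -0.278 -0.115 0 0 0 1" --newtons 70

```text
t: 4.35
ee_pos: [463.8, -291.4, 35.3]
eef_rot: [[-0.002, 0.946, 0.325], [0.002, 0.325, -0.946], [-1.0, -0.001, -0.003]]
contact_force: [1.1, 0.7, -0.7]
opening: 0.999
```

>>> carry_out --pt "0 0 -0.002 0 0 0 0" --pt "0 0 -0.002 0 0 0 0" --pt "0 0 -0.002 0 0 0 0" --pt "0 0 -0.002 0 0 0 0" --pt "0 0 -0.002 0 0 0 0" --pt "0 0 -0.002 0 0 0 0" --pt "0 0 -0.002 0 0 0 0" --pt "0 0 -0.002 0 0 0 0" --pt "0 0 -0.002 0 0 0 0" --pt "0 0 -0.002 0 0 0 0"

```text
t: 5.35
ee_pos: [465.0, -292.3, 35.6]
eef_rot: [[0.001, 0.945, 0.326], [-0.001, 0.326, -0.945], [-1.0, 0.001, 0.001]]
contact_force: [-0.7, 0.2, 5.3]
opening: 0.525
```

```bash
python3 - <<'E'
from h import *
cv2.imwrite('pics/w3.png',read_camera('wrist'))
cv2.imwrite('pics/s3.png',cv2.resize(read_camera('side')[90:215,240:370],None,fx=5,fy=4))
E
```

```text
(no output)
```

View pics/w3.png

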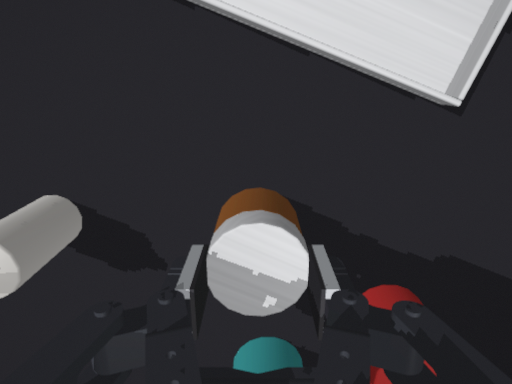

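View pics/s3.png

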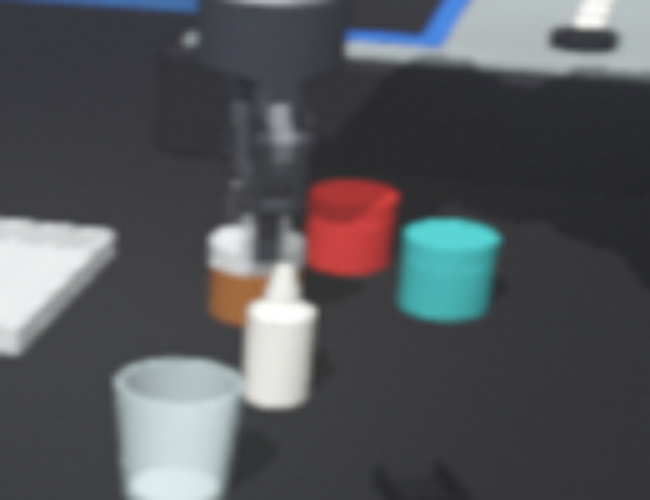

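```bash
python3 - <<'E'
from h import *
W=cam('wrist'); s=monitor.state(); print(s['ee_pos'].round(1),s['opening'],s['contact_force'].round(1))
print(ray(W,(258,262),52).round(1), [proj(W,s['ee_pos']+s['eef_rot']@np.array([a,0,0])).round() for a in (-15,0,17)])
E
```

```text
[ 465.  -292.4   35.6] 0.5200080398800392 [-1.2 -0.7  6.2]
[ 469.8 -291.4   52. ] [array([257., 270.]), array([257., 253.]), array([257., 238.])]
```

>>> carry_out --pt "0 0 0 0 0 0 0.8" --pt "0 0 0 0 0 0 0.8" --pt "0.003 0.001 0 0 0 0 0.8" --pt "0.005 0.001 0 0 0 0 0" --pt "0.005 0.001 0 0 0 0 0" --pt "0.005 0.001 0 0 0 0 0" --pt "0.005 0.001 0 0 0 0 0" --pt "0.005 0.001 0 0 0 0 0" --pt "0.005 0.001 0 0 0 0 0" --pt "0.005 0.001 0 0 0 0 0" --newtons 90

```text
t: 6.45
ee_pos: [470.6, -291.3, 36.5]
eef_rot: [[0.002, 0.945, 0.326], [-0.001, 0.326, -0.945], [-1.0, 0.002, 0.002]]
contact_force: [-0.7, 2.5, 7.2]
opening: 0.514
```

>>> carry_out --pt "0 0 0 0 0 0 0" --pt "0 0 0 0 0 0 0" --pt "0 0 0 0 0 0 0" --pt "0 0 0.005 0 0 0 0" --pt "0 0 0.01 0 0 0 0" --pt "0 0 0.015 0 0 0 0" --pt "0 0 0.02 0 0 0 0" --pt "0 0 0.025 0 0 0 0" --pt "0 0 0.03 0 0 0 0" --pt "0 0 0.03 0 0 0 0"

```text
t: 7.45
ee_pos: [471.0, -291.6, 67.4]
eef_rot: [[0.004, 0.945, 0.326], [-0.002, 0.326, -0.945], [-1.0, 0.003, 0.003]]
contact_force: [0.2, -0.3, -1.8]
opening: 0.512
```

```bash
python3 - <<'E'
from h import *
cv2.imwrite('pics/w4.png',read_camera('wrist'))
cv2.imwrite('pics/s4.png',cv2.resize(read_camera('side')[90:215,240:370],None,fx=5,fy=4))
E
```

```text
(no output)
```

View pics/w4.png

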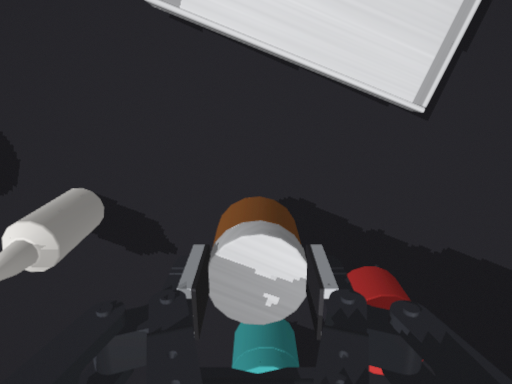

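View pics/s4.png

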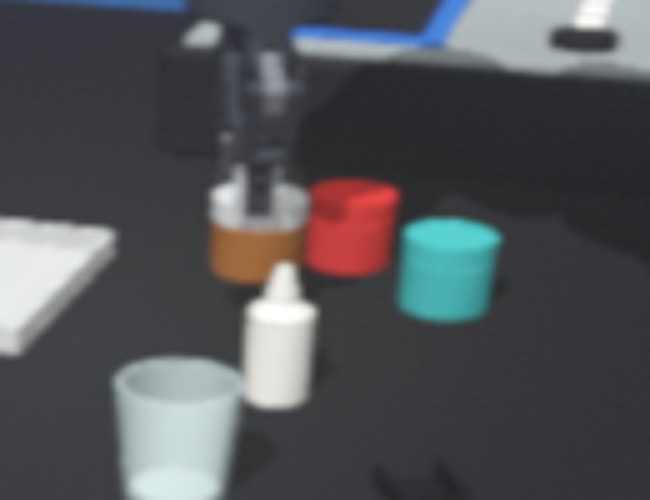

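The jar is lifted and held: opening 0.51, about 1.8 N of weight. Carry it to the bay.

>>> carry_out --pt "0 0 0.03 0 0 0 0" --pt "0.008 0.018 0.06 0 0 0 0" --pt "0.026 0.055 0.08 0 0 0 0" --pt "0.045 0.095 0.08 0 0 0 0" --pt "0.064 0.135 0.08 0 0 0 0" --pt "0.083 0.175 0.08 0 0 0 0" --pt "0.102 0.215 0.08 0 0 0 0" --pt "0.118 0.25 0.08 0 0 0 0" --pt "0.128 0.27 0.08 0 0 0 0" --pt "0.13 0.2765 0.08 0 0 0 0"

```text
t: 8.55
ee_pos: [601.2, -12.3, 146.0]
eef_rot: [[0.002, 0.944, 0.329], [-0.001, 0.329, -0.944], [-1.0, 0.002, 0.001]]
contact_force: [-0.0, -0.4, -1.1]
opening: 0.512
```

```bash
python3 - <<'E'
from h import *
s=monitor.state(); print(s['t'],s['ee_pos'].round(1),s['opening'],s['contact_force'].round(1))
W=cam('wrist'); im=read_camera('wrist'); cv2.imwrite('pics/w5.png',im)
for p in [(600.7,-15.2,18),(621.3,67.2,4),(611,26,18)]: print(proj(W,p).round())
E
```

```text
8.55 [601.2 -12.3 146. ] 0.5120311770210602 [-0.  -0.4 -1.1]
[260. 181.]
[175. 123.]
[217. 153.]
```

View pics/w5.png

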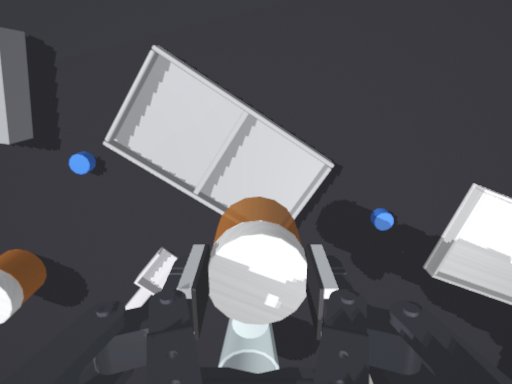

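>>> carry_out --pt "0 -0.002 -0.025 0 0 0 0" --pt "0 -0.003 -0.055 0 0 0 0" --pt "0 -0.003 -0.08 0 0 0 0" --pt "0 -0.003 -0.09 0 0 0 0" --pt "0 -0.003 -0.095 0 0 0 0" --pt "0 -0.003 -0.098 0 0 0 0" --pt "0 -0.003 -0.1 0 0 0 0" --pt "0 -0.003 -0.1015 0 0 0 0" --pt "0 -0.003 -0.103 0 0 0 0" --pt "0 -0.003 -0.1035 0 0 0 0"

```text
t: 9.6
ee_pos: [601.0, -15.6, 42.8]
eef_rot: [[0.002, 0.944, 0.329], [-0.001, 0.329, -0.944], [-1.0, 0.002, 0.001]]
contact_force: [-0.1, 0.5, -1.9]
opening: 0.509
```

>>> carry_out --pt "0 0 -0.001 0 0 0 0" --pt "0 0 -0.002 0 0 0 0" --pt "0 0 -0.0025 0 0 0 0" --pt "0 0 -0.0025 0 0 0 0.55" --pt "0 0 -0.0025 0 0 0 0.65" --pt "0 0 -0.0025 0 0 0 0.75" --pt "0 0 -0.0025 0 0 0 0.75" --pt "0 0 0.005 0 0 0 0.75" --pt "0 0 0.025 0 0 0 0.75" --pt "0 0 0.06 0 0 0 0.75"

```text
t: 10.6
ee_pos: [599.5, -15.4, 101.8]
eef_rot: [[-0.002, 0.944, 0.329], [-0.0, 0.329, -0.944], [-1.0, -0.002, -0.001]]
contact_force: [0.9, 0.4, 0.4]
opening: 0.751
```

>>> carry_out --pt "-0.005 -0.005 0.03 0 0 0 0.75" --pt "-0.03 -0.03 0.04 0 0 0 0.75" --pt "-0.06 -0.06 0.04 0 0 0 0.75" --pt "-0.09 -0.09 0.04 0 0 0 0.75" --pt "-0.12 -0.118 0.04 0 0 0 0.75" --pt "-0.145 -0.142 0.04 0 0 0 0.75" --pt "-0.16 -0.156 0.035 0 0 0 0.75" --pt "-0.168 -0.164 0.03 0 0 0 0.75" --pt "-0.168 -0.164 0.03 0 0 0 0.75" --pt "-0.168 -0.164 0.03 0 0 0 0.75" --newtons 60

```text
t: 11.6
ee_pos: [432.1, -179.2, 132.0]
eef_rot: [[-0.002, 0.945, 0.328], [0.0, 0.328, -0.945], [-1.0, -0.002, -0.001]]
contact_force: [0.0, -0.2, 0.4]
opening: 0.751
```

```bash
python3 - <<'E'
from h import *
W=cam('wrist'); s=monitor.state(); im=read_camera('wrist'); cv2.imwrite('pics/w6.png',im)
p=s['ee_pos']; print(p.round(1))
for z in (84,56,0): print(z,proj(W,(431,-179.5,z)).round(), proj(W,(p[0],p[1],z)).round())
cv2.imwrite('pics/t6.png',read_camera('top')[100:260,90:400])
E
```

```text
[ 432.1 -179.2  132. ]
84 [257. 217.] [257. 215.]
56 [257. 201.] [257. 200.]
0 [257. 178.] [257. 177.]
```

View pics/w6.png

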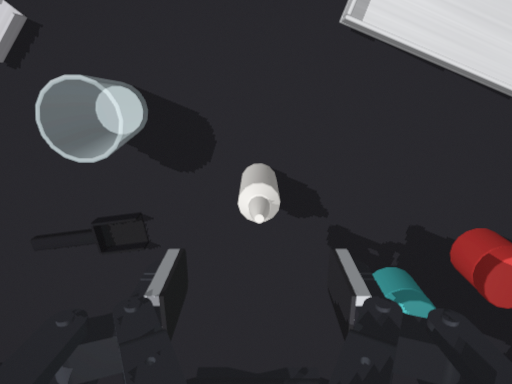

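View pics/t6.png

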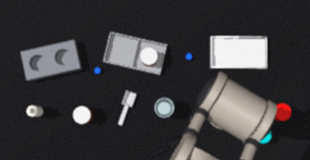

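Bottle tip seen at (259,218), predicted at (257,217). The top view shows the first jar in its bay. Descend and grip the bottle.

>>> carry_out --pt "0 0 -0.03 0 0 0 0.75" --pt "0 -0.001 -0.065 0 0 0 0.75" --pt "0 -0.001 -0.085 0 0 0 0.75" --pt "0 -0.001 -0.092 0 0 0 0.75" --pt "0 -0.001 -0.092 0 0 0 0" --pt "0 -0.001 -0.092 0 0 0 0" --pt "0 -0.001 -0.092 0 0 0 0" --pt "0 -0.001 -0.092 0 0 0 0" --pt "0 -0.001 -0.092 0 0 0 0" --pt "0 -0.001 -0.092 0 0 0 0"

```text
t: 12.7
ee_pos: [433.3, -180.2, 41.4]
eef_rot: [[0.001, 0.944, 0.33], [-0.001, 0.33, -0.944], [-1.0, 0.0, 0.002]]
contact_force: [-0.4, 1.9, 7.8]
opening: 0.314
```

>>> carry_out --pt "0 0 0 0 0 0 0" --pt "0 0 0 0 0 0 0" --pt "0 0 0 0 0 0 0" --pt "0 0 0.005 0 0 0 0" --pt "0 0 0.01 0 0 0 0" --pt "0 0 0.02 0 0 0 0" --pt "0 0 0.04 0 0 0 0" --pt "0 0 0.07 0 0 0 0" --pt "0 0 0.1 0 0 0 0" --pt "0 0 0.12 0 0 0 0"

```text
t: 13.7
ee_pos: [433.8, -180.5, 164.2]
eef_rot: [[0.003, 0.944, 0.33], [-0.003, 0.33, -0.944], [-1.0, 0.002, 0.004]]
contact_force: [0.8, 0.1, -0.4]
opening: 0.315
```

>>> carry_out --pt "0.007 0.018 0.01 0 0 0 0" --pt "0.022 0.053 0.01 0 0 0 0" --pt "0.04 0.098 0.01 0 0 0 0" --pt "0.058 0.143 0.01 0 0 0 0" --pt "0.076 0.188 0.01 0 0 0 0" --pt "0.094 0.233 0.01 0 0 0 0" --pt "0.112 0.278 0.01 0 0 0 0" --pt "0.13 0.323 0.01 0 0 0 0" --pt "0.148 0.365 0.01 0 0 0 0" --pt "0.16 0.395 0.0 0 0 0 0"

```text
t: 14.7
ee_pos: [595.1, 217.7, 166.2]
eef_rot: [[0.007, 0.944, 0.331], [-0.002, 0.331, -0.944], [-1.0, 0.006, 0.004]]
contact_force: [1.1, 0.2, 0.1]
opening: 0.315
```

>>> carry_out --pt "0.006 0.012 -0.01 0 0 0 0" --pt "0.008 0.016 -0.03 0 0 0 0" --pt "0.008 0.016 -0.05 0 0 0 0" --pt "0.008 0.016 -0.06 0 0 0 0" --pt "0.008 0.016 -0.06 0 0 0 0" --pt "0.008 0.016 -0.06 0 0 0 0" --pt "0.008 0.016 -0.06 0 0 0 0" --pt "0.008 0.016 -0.06 0 0 0 0" --pt "0.008 0.016 -0.06 0 0 0 0" --pt "0.008 0.016 -0.06 0 0 0 0"

```text
t: 15.7
ee_pos: [603.2, 233.7, 106.7]
eef_rot: [[0.008, 0.944, 0.331], [-0.002, 0.331, -0.944], [-1.0, 0.007, 0.004]]
contact_force: [-0.3, -0.5, -1.4]
opening: 0.316
```

```bash
python3 - <<'E'
from h import *
W=cam('wrist'); s=monitor.state(); im=read_camera('wrist'); cv2.imwrite('pics/w7.png',im)
p=s['ee_pos']; print(p.round(1),s['opening'],s['contact_force'].round(1))
for q in [(601.4,231,30),(585.6,303,30),(593.5,267,30)]: print(q,proj(W,q).round())
E
```

```text
[603.2 233.7 106.7] 0.31607122543500804 [-0.3 -0.5 -1.4]
(601.4, 231, 30) [259. 204.]
(585.6, 303, 30) [153. 192.]
(593.5, 267, 30) [207. 198.]
```

View pics/w7.png

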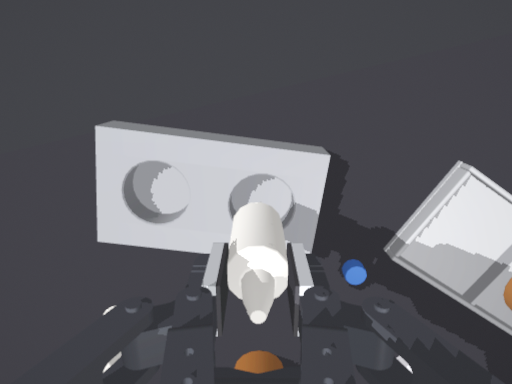

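Well rims at about (263,203) and (157,191), predicted at (259,204) and (153,192), so they agree to about 2.5 mm. Lower the bottle.

>>> carry_out --pt "-0.001 -0.003 -0.015 0 0 0 0" --pt "-0.001 -0.003 -0.03 0 0 0 0" --pt "-0.001 -0.003 -0.042 0 0 0 0" --pt "-0.001 -0.003 -0.048 0 0 0 0" --pt "-0.001 -0.003 -0.051 0 0 0 0" --pt "-0.001 -0.003 -0.053 0 0 0 0" --pt "-0.001 -0.003 -0.054 0 0 0 0" --pt "-0.001 -0.003 -0.055 0 0 0 0" --pt "-0.001 -0.003 -0.055 0 0 0 0" --pt "-0.001 -0.003 -0.055 0 0 0 0"

```text
t: 16.75
ee_pos: [602.3, 230.7, 51.8]
eef_rot: [[0.008, 0.944, 0.331], [-0.001, 0.331, -0.944], [-1.0, 0.007, 0.004]]
contact_force: [-0.5, -0.2, -1.0]
opening: 0.311
```

>>> carry_out --pt "0 0 -0.001 0 0 0 0" --pt "0 0 -0.002 0 0 0 0" --pt "0 0 -0.002 0 0 0 0.4" --pt "0 0 -0.002 0 0 0 0.5" --pt "0 0 -0.002 0 0 0 0.55" --pt "0 0 -0.002 0 0 0 0.55" --pt "0 0 0.02 0 0 0 0.55" --pt "0 0 0.06 0 0 0 0.55" --pt "0 0 0.09 0 0 0 0.55" --pt "-0.01 -0.005 0.09 0 0 0 0.7"

```text
t: 17.75
ee_pos: [595.5, 226.7, 146.9]
eef_rot: [[0.018, 0.943, 0.331], [0.001, 0.331, -0.944], [-1.0, 0.017, 0.005]]
contact_force: [0.9, -0.5, 0.9]
opening: 0.69
```

```bash
python3 - <<'E'
from h import *
W=cam('wrist'); s=monitor.state(); im=read_camera('wrist'); cv2.imwrite('pics/w8.png',im); print(s['ee_pos'].round(1))
E
```

```text
[595.5 226.7 146.9]
```

View pics/w8.png

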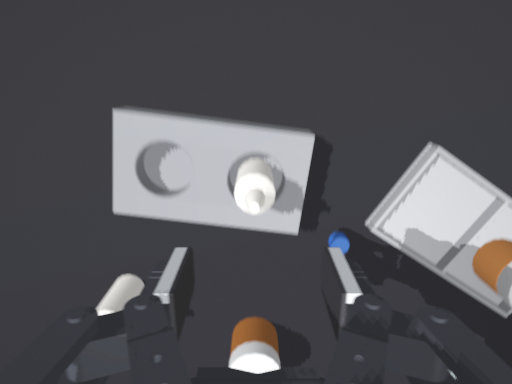

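>>> carry_out --pt "-0.02 -0.007 0 0 0 0 1" --pt "-0.05 -0.017 0 0 0 0 1" --pt "-0.085 -0.028 0 0 0 0 1" --pt "-0.12 -0.04 -0.005 0 0 0 1" --pt "-0.145 -0.049 -0.015 0 0 0 1" --pt "-0.1595 -0.0535 -0.025 0 0 0 1" --pt "-0.1595 -0.0535 -0.025 0 0 0 1" --pt "-0.1595 -0.0535 -0.025 0 0 0 1" --pt "-0.1595 -0.0535 -0.025 0 0 0 1" --pt "-0.1595 -0.0535 -0.025 0 0 0 1" --newtons 90

```text
t: 18.8
ee_pos: [433.9, 172.3, 119.6]
eef_rot: [[0.013, 0.943, 0.331], [-0.0, 0.331, -0.944], [-1.0, 0.012, 0.005]]
contact_force: [-0.5, -0.5, -0.5]
opening: 1.004
```

```bash
python3 - <<'E'
from h import *
W=cam('wrist'); s=monitor.state(); im=read_camera('wrist'); cv2.imwrite('pics/w9.png',im)
p=s['ee_pos']; print(s['t'],p.round(1),s['eef_rot'].round(3)[:,0])
for z in (52,0): print(z,proj(W,(434.7,173.4,z)).round(), proj(W,(p[0],p[1],z)).round())
hsv=cv2.cvtColor(im,cv2.COLOR_BGR2HSV); m=(hsv[...,2]>140)&(hsv[...,1]<60); m[:150]=0; m[300:]=0; m[:,:190]=0; m[:,330:]=0
b,_=blobs(m,200)
for c,st in b:
  x,y,w,h,a=st; print(c,st, ray(W,(x+w/2-.5,y+h/2-.5),52).round(1))
E
```

```text
18.8 [433.9 172.3 119.6] [ 0.013 -0.    -1.   ]
52 [255. 204.] [256. 205.]
0 [255. 182.] [256. 183.]
(np.float64(256.0), np.float64(202.3)) (np.int32(221), np.int32(166), np.int32(71), np.int32(72), np.int32(3952)) [436.4 173.4  52. ]
```

View pics/w9.png

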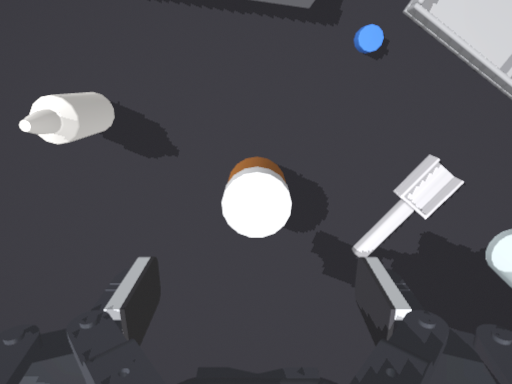

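>>> carry_out --pt "0.0025 0.001 -0.03 0 0.012 0 1" --pt "0.0025 0.001 -0.06 0 0.012 0 1" --pt "0.0025 0.001 -0.077 0 0.012 0 1" --pt "0.0025 0.001 -0.083 0 0.012 0 1" --pt "0.0025 0.001 -0.083 0 0.012 0 0" --pt "0.0025 0.001 -0.083 0 0.012 0 0" --pt "0.0025 0.001 -0.083 0 0.012 0 0" --pt "0.0025 0.001 -0.083 0 0.012 0 0" --pt "0.0025 0.001 -0.083 0 0.012 0 0" --pt "0.0025 0.001 -0.083 0 0.012 0 0"

```text
t: 19.85
ee_pos: [437.1, 173.6, 38.4]
eef_rot: [[0.003, 0.943, 0.331], [0.0, 0.331, -0.943], [-1.0, 0.003, 0.001]]
contact_force: [-1.6, 0.8, 9.2]
opening: 0.508
```

>>> carry_out --pt "0 0 0 0 0 0 0" --pt "0 0 0 0 0 0 0" --pt "0 0 0 0 0 0 0" --pt "0 0 0 0 0 0 0" --pt "0 0 0.005 0 0 0 0" --pt "0 0 0.015 0 0 0 0" --pt "0 0 0.03 0 0 0 0" --pt "0 0 0.05 0 0 0 0" --pt "0 0 0.08 0 0 0 0" --pt "0 0 0.1 0 0 0 0"

```text
t: 20.85
ee_pos: [437.6, 173.7, 140.8]
eef_rot: [[0.006, 0.943, 0.332], [0.001, 0.332, -0.943], [-1.0, 0.005, 0.001]]
contact_force: [0.8, -0.5, -1.0]
opening: 0.506
```

>>> carry_out --pt "0.009 -0.005 0 0 0 0 0" --pt "0.03 -0.017 0 0 0 0 0" --pt "0.065 -0.037 0 0 0 0 0" --pt "0.1 -0.058 0 0 0 0 0" --pt "0.135 -0.078 0 0 0 0 0" --pt "0.163 -0.095 0 0 0 0 0" --pt "0.178 -0.103 0 0 0 0 0" --pt "0.1837 -0.1065 -0.01 0 0 0 0" --pt "0.1837 -0.1065 -0.02 0 0 0 0" --pt "0.1837 -0.1065 -0.03 0 0 0 0"

```text
t: 21.85
ee_pos: [619.9, 67.5, 108.8]
eef_rot: [[0.003, 0.943, 0.332], [0.001, 0.332, -0.943], [-1.0, 0.003, 0.0]]
contact_force: [-0.4, 0.6, -0.3]
opening: 0.508
```

```bash
python3 - <<'E'
from h import *
W=cam('wrist'); s=monitor.state(); im=read_camera('wrist'); cv2.imwrite('pics/w10.png',im)
p=s['ee_pos']; print(s['t'],p.round(1),s['eef_rot'].round(3)[:,0],s['opening'])
for q in [(621.3,67.2,4),(611,26,18),(600.7,-15.2,56)]: print(proj(W,q).round())
E
```

```text
21.85 [619.9  67.5 108.8] [ 0.003  0.001 -1.   ] 0.5080589224210421
[258. 186.]
[305. 221.]
[363. 275.]
```

View pics/w10.png

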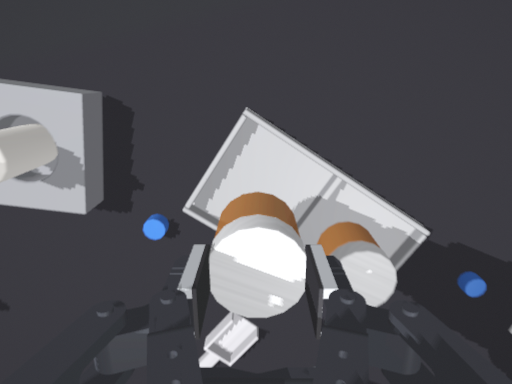

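>>> carry_out --pt "0.001 -0.001 -0.015 0 0 0 0" --pt "0.001 -0.001 -0.035 0 0 0 0" --pt "0.001 -0.001 -0.05 0 0 0 0" --pt "0.001 -0.001 -0.057 0 0 0 0" --pt "0.001 -0.001 -0.06 0 0 0 0" --pt "0.001 -0.001 -0.062 0 0 0 0" --pt "0.001 -0.001 -0.064 0 0 0 0" --pt "0.001 -0.001 -0.065 0 0 0 0" --pt "0.001 -0.001 -0.066 0 0 0 0" --pt "0.001 -0.001 -0.066 0 0 0 0"

```text
t: 22.9
ee_pos: [620.4, 66.9, 42.6]
eef_rot: [[0.002, 0.943, 0.332], [0.001, 0.332, -0.943], [-1.0, 0.002, -0.0]]
contact_force: [-2.5, -0.0, 4.5]
opening: 0.501
```

>>> carry_out --pt "0 0 0 0 0 0 0.55" --pt "0 0 0 0 0 0 0.65" --pt "0 0 0 0 0 0 0.72" --pt "0 0 0 0 0 0 0.72" --pt "0 0 0.02 0 0 0 0.72" --pt "0 0 0.06 0 0 0 0.72" --pt "0 0 0.09 0 0 0 0.72" --pt "-0.01 0.01 0.1 0 0 0 0.72" --pt "-0.04 0.05 0.1 0 0 0 0.72" --pt "-0.07 0.09 0.1 0 0 0 0.72"

```text
t: 23.9
ee_pos: [548.8, 157.4, 141.9]
eef_rot: [[0.001, 0.944, 0.33], [0.001, 0.33, -0.944], [-1.0, 0.001, -0.001]]
contact_force: [0.4, 1.5, 1.0]
opening: 0.719
```

Now over to the second bottle at about (448,307).

>>> carry_out --pt "-0.02 0.03 0 0 0 0 0.72" --pt "-0.043 0.065 0 0 0 0 0.72" --pt "-0.065 0.1 0 0 0 0 0.72" --pt "-0.085 0.13 -0.005 0 0 0 0.72" --pt "-0.1 0.15 -0.01 0 0 0 0.72" --pt "-0.1 0.15 -0.01 0 0 0 0.72" --pt "-0.1 0.15 -0.01 0 0 0 0.72" --pt "-0.1 0.15 -0.01 0 0 0 0.72" --pt "-0.1 0.15 -0.01 0 0 0 0.72" --pt "-0.1 0.15 -0.01 0 0 0 0.72" --newtons 60

```text
t: 24.9
ee_pos: [449.4, 306.7, 131.9]
eef_rot: [[0.001, 0.945, 0.328], [0.001, 0.328, -0.945], [-1.0, 0.001, -0.001]]
contact_force: [0.5, 0.1, 0.2]
opening: 0.719
```

```bash
python3 - <<'E'
from h import *
W=cam('wrist'); s=monitor.state(); im=read_camera('wrist'); cv2.imwrite('pics/w11.png',im)
p=s['ee_pos']; print(s['t'],p.round(1),s['eef_rot'].round(3)[:,0])
for z in (84,56,0): print(z,proj(W,(448,307,z)).round(), proj(W,(p[0],p[1],z)).round())
g=im.max(axis=2)>120; g[:120]=0; g[280:]=0; g[:,:190]=0; g[:,330:]=0
b,l=blobs(g,100)
for c,st in b: print(c,st)
E
```

```text
24.9 [449.4 306.7 131.9] [ 0.001  0.001 -1.   ]
84 [256. 217.] [257. 216.]
56 [256. 202.] [257. 200.]
0 [256. 179.] [257. 178.]
(np.float64(254.0), np.float64(193.4)) (np.int32(233), np.int32(163), np.int32(43), np.int32(61), np.int32(2073))
```

View pics/w11.png

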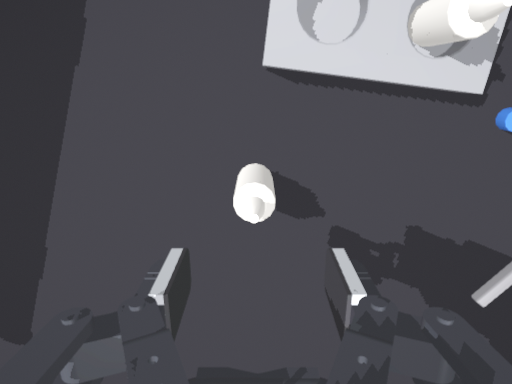

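Tip at (257,220), predicted at (256,217). Descend and grip.

>>> carry_out --pt "0 0.001 -0.03 0 0 0 0.72" --pt "0 0.001 -0.065 0 0 0 0.72" --pt "0 0.001 -0.085 0 0 0 0.72" --pt "0 0.001 -0.092 0 0 0 0.72" --pt "0 0.001 -0.092 0 0 0 0" --pt "0 0.001 -0.092 0 0 0 0" --pt "0 0.001 -0.092 0 0 0 0" --pt "0 0.001 -0.092 0 0 0 0" --pt "0 0.001 -0.092 0 0 0 0" --pt "0 0.001 -0.092 0 0 0 0"

```text
t: 25.95
ee_pos: [450.3, 308.3, 41.4]
eef_rot: [[0.004, 0.944, 0.329], [0.002, 0.329, -0.944], [-1.0, 0.004, -0.001]]
contact_force: [0.3, 0.1, 5.9]
opening: 0.318
```

>>> carry_out --pt "0 0 0 0 0 0 0" --pt "0 0 0 0 0 0 0" --pt "0 0 0 0 0 0 0" --pt "0 0 0.005 0 0 0 0" --pt "0 0 0.01 0 0 0 0" --pt "0 0 0.02 0 0 0 0" --pt "0 0 0.04 0 0 0 0" --pt "0 0 0.065 0 0 0 0" --pt "0 0 0.08 0 0 0 0" --pt "0 0 0.085 0 0 0 0"

```text
t: 26.95
ee_pos: [451.3, 308.8, 128.9]
eef_rot: [[0.007, 0.944, 0.329], [0.004, 0.329, -0.944], [-1.0, 0.008, -0.002]]
contact_force: [0.2, 0.7, -0.7]
opening: 0.308
```

>>> carry_out --pt "0.01 0 0 0 0 0 0" --pt "0.035 -0.002 0 0 0 0 0" --pt "0.07 -0.004 0 0 0 0 0" --pt "0.1 -0.005 0 0 0 0 0" --pt "0.122 -0.006 0 0 0 0 0" --pt "0.132 -0.007 -0.005 0 0 0 0" --pt "0.1347 -0.007 -0.015 0 0 0 0" --pt "0.1347 -0.007 -0.024 0 0 0 0" --pt "0.1347 -0.007 -0.024 0 0 0 0" --pt "0.1347 -0.007 -0.024 0 0 0 0"

```text
t: 27.95
ee_pos: [584.9, 302.0, 104.5]
eef_rot: [[0.006, 0.944, 0.329], [0.004, 0.329, -0.944], [-1.0, 0.007, -0.002]]
contact_force: [0.9, 0.9, -1.7]
opening: 0.316
```

```bash
python3 - <<'E'
from h import *
W=cam('wrist'); s=monitor.state(); im=read_camera('wrist'); cv2.imwrite('pics/w12.png',im)
p=s['ee_pos']; print(s['t'],p.round(1),s['eef_rot'].round(3)[:,0],s['opening'])
print(proj(W,(586,302,30)).round(),proj(W,(p[0],p[1],30)).round())
E
```

```text
27.95 [584.9 302.  104.5] [ 0.006  0.004 -1.   ] 0.31630984418534985
[258. 200.] [257. 201.]
```

View pics/w12.png

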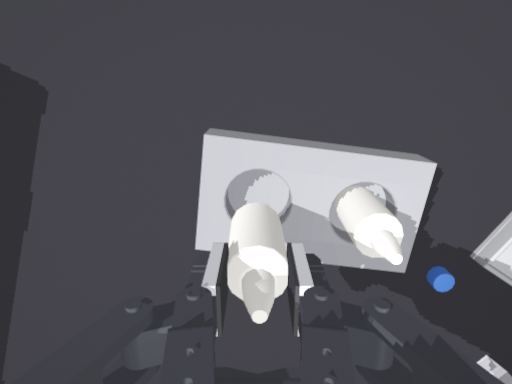

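The well rim is centred near (259,200), right where it was predicted. Lower and release.

>>> carry_out --pt "0 0 -0.015 0 0 0 0" --pt "0 0 -0.03 0 0 0 0" --pt "0 0 -0.042 0 0 0 0" --pt "0 0 -0.048 0 0 0 0" --pt "0 0 -0.05 0 0 0 0" --pt "0 0 -0.052 0 0 0 0" --pt "0 0 -0.053 0 0 0 0" --pt "0 0 -0.054 0 0 0 0" --pt "0 0 -0.0545 0 0 0 0" --pt "0 0 -0.0545 0 0 0 0"

```text
t: 29.0
ee_pos: [585.9, 302.4, 51.5]
eef_rot: [[0.009, 0.944, 0.329], [0.005, 0.329, -0.944], [-1.0, 0.01, -0.002]]
contact_force: [-0.7, -0.2, 4.1]
opening: 0.31
```

>>> carry_out --pt "0 0 0 0 0 0 0.36" --pt "0 0 0 0 0 0 0.44" --pt "0 0 0 0 0 0 0.52" --pt "0 0 0 0 0 0 0.52" --pt "0 0 0.02 0 0 0 0.52" --pt "0 0 0.06 0 0 0 0.52" --pt "0 0 0.1 0 0 0 0.52" --pt "-0.02 -0.02 0.1 0 0 0 0.52" --pt "-0.045 -0.055 0.1 0 0 -0.14 0.52" --pt "-0.07 -0.09 0.1 0 0 -0.28 0.52"

```text
t: 30.0
ee_pos: [514.8, 211.6, 151.5]
eef_rot: [[0.01, 0.999, 0.051], [0.002, 0.051, -0.999], [-1.0, 0.01, -0.002]]
contact_force: [1.7, -1.1, 0.1]
opening: 0.52
```

>>> carry_out --pt "-0.014 -0.031 0 0 0 -0.08 0.5" --pt "-0.028 -0.062 0 0 0 -0.16 0.5" --pt "-0.042 -0.094 -0.01 0 0 -0.24 0.5" --pt "-0.055 -0.125 -0.02 0 0.005 -0.32 0.5" --pt "-0.065 -0.147 -0.035 0 0.005 -0.39 0.5" --pt "-0.069 -0.156 -0.045 0 0.01 -0.39 0.5" --pt "-0.069 -0.156 -0.05 0 0.01 -0.39 0.5" --pt "-0.069 -0.156 -0.05 0 0.01 -0.39 0.5" --pt "-0.069 -0.156 -0.05 0 0.01 -0.39 0.5" --pt "-0.069 -0.156 -0.05 0 0.01 -0.39 0.5"

```text
t: 31.0
ee_pos: [446.5, 56.4, 101.9]
eef_rot: [[0.002, 0.944, -0.331], [0.0, -0.331, -0.944], [-1.0, 0.002, -0.001]]
contact_force: [0.0, -0.1, 0.3]
opening: 0.502
```

```bash
python3 - <<'E'
from h import *
W=cam('wrist'); s=monitor.state(); im=read_camera('wrist'); cv2.imwrite('pics/w13.png',im)
p=s['ee_pos']; print(s['t'],p.round(1),s['eef_rot'].round(3),s['joint_positions'].round())
print(proj(W,(p[0],p[1],10)).round(),proj(W,(446,55.8,10)).round(), proj(W,(404.7,69.5,10)).round())
g=im.max(axis=2)>110; g[330:]=0;g[:,:190]=0;g[:,330:]=0
b,l=blobs(g,300)
for c,st in b:print(c,st)
E

```

```text
31.0 [446.5  56.4 101.9] [[ 0.002  0.944 -0.331]
 [ 0.    -0.331 -0.944]
 [-1.     0.002 -0.001]] [ -3.  21. 109.   0.  51. 107.]
[257. 193.] [258. 193.] [259. 246.]
(np.float64(243.2), np.float64(5.7)) (np.int32(190), np.int32(0), np.int32(140), np.int32(18), np.int32(1489))
(np.float64(260.1), np.float64(165.8)) (np.int32(239), np.int32(116), np.int32(45), np.int32(132), np.int32(3854))
(np.float64(195.0), np.float64(263.7)) (np.int32(190), np.int32(244), np.int32(16), np.int32(55), np.int32(423))
(np.float64(321.4), np.float64(268.1)) (np.int32(309), np.int32(244), np.int32(21), np.int32(55), np.int32(586))
```

View pics/w13.png

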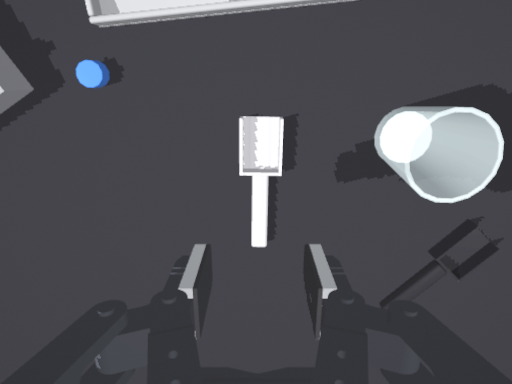

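```bash
python3 - <<'E'
from h import *
W=cam('wrist'); s=monitor.state(); p=s['ee_pos'];R=s['eef_rot']
for a in (-10,0,5,10,17):
    l,r=[proj(W,p+R@np.array([a,0,d*21.35])) for d in (-1,1)]; print(a,l.round(),r.round())
E
python3 -c "
import cv2;im=cv2.imread('pics/w13.png');cv2.imwrite('pics/w13c.png',cv2.resize(im[235:345,165:345],None,fx=4,fy=4))"
```

```text
-10 [210. 264.] [303. 264.]
0 [213. 254.] [301. 254.]
5 [214. 249.] [299. 249.]
10 [215. 244.] [298. 244.]
17 [217. 238.] [297. 238.]
```

View pics/w13c.png

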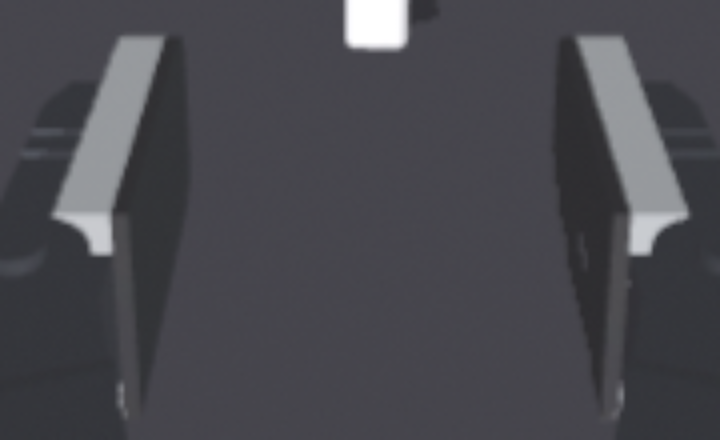

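>>> carry_out --pt "-0.001 -0.002 -0.03 0 0 0 0.5" --pt "-0.001 -0.002 -0.06 0 0 0 0.5" --pt "-0.001 -0.002 -0.077 0 0 0 0.5" --pt "-0.001 -0.002 -0.083 0 0 0 0.4" --pt "-0.001 -0.002 -0.083 0 0 0 0.3" --pt "-0.001 -0.002 -0.083 0 0 0 0.2" --pt "-0.001 -0.002 -0.083 0 0 0 0" --pt "-0.001 -0.002 -0.083 0 0 0 0" --pt "-0.001 -0.002 -0.083 0 0 0 0" --pt "-0.001 -0.002 -0.083 0 0 0 0" --newtons 90

```text
t: 32.05
ee_pos: [445.6, 54.3, 19.2]
eef_rot: [[0.002, 0.944, -0.331], [0.0, -0.331, -0.944], [-1.0, 0.002, -0.001]]
contact_force: [0.1, 0.7, 1.2]
opening: -0.002
```

>>> carry_out --pt "0 0 0 0 0 0 0" --pt "0 0 0 0 0 0 0" --pt "0 0 0 0 0 0 0" --pt "0 0 0 0 0 0 0" --pt "0 0 0.005 0 0 0 0" --pt "0 0 0.015 0 0 0 0" --pt "0 0 0.035 0 0 0 0" --pt "0 0 0.06 0 0 0 0" --pt "0 0 0.085 0 0 0 0" --pt "0 0 0.1 0 0 0 0"

```text
t: 33.05
ee_pos: [446.3, 54.3, 121.8]
eef_rot: [[0.005, 0.944, -0.331], [-0.0, -0.331, -0.944], [-1.0, 0.005, -0.002]]
contact_force: [0.2, 0.4, -0.3]
opening: -0.003
```

```bash
python3 - <<'E'
from h import *
s=monitor.state(); print(s['t'],s['ee_pos'].round(1),s['opening'],s['contact_force'].round(1))
cv2.imwrite('pics/w14.png',read_camera('wrist'))
E
```

```text
33.05 [446.3  54.3 121.8] -0.0030377076680411256 [ 0.2  0.4 -0.3]
```

View pics/w14.png

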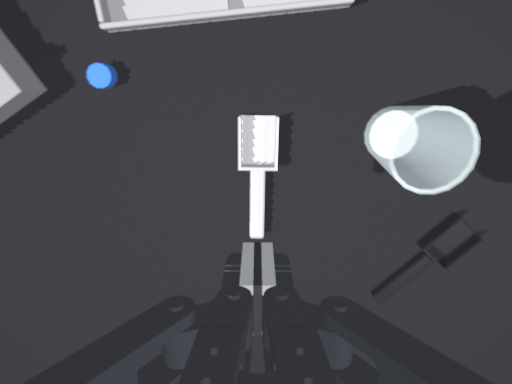

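```bash
python3 - <<'E'
from h import *
W=cam('wrist'); s=monitor.state(); p=s['ee_pos'];R=s['eef_rot']
print('cam in tool',R.T@(-W[1].T@W[2]-p), 'axis',R.T@W[1].T@[0,0,1])
for y in (11,0,-11):
  print(y,[(a,proj(W,p+R@np.array([a,y,0])).round()[1]) for a in (-40,-30,-20,-10,0,10,17)])
C=cam('top'); im=read_camera('top'); cv2.imwrite('pics/t14.png',cv2.resize(im[120:240,100:300],None,fx=4,fy=4))
sd=read_camera('side'); cv2.imwrite('pics/s14.png',cv2.resize(sd[100:290,180:340],None,fx=4,fy=3.1))
S=cam('side'); print('side tip pred',[proj(S,p+R@np.array([a,0,0])).round() for a in (0,17)])
E
```

```text
cam in tool [-148.20762205   81.84740307    0.29185371] axis [ 9.48270135e-01 -3.17464446e-01 -2.76619087e-04]
11 [(-40, np.float64(281.0)), (-30, np.float64(266.0)), (-20, np.float64(254.0)), (-10, np.float64(243.0)), (0, np.float64(233.0)), (10, np.float64(225.0)), (17, np.float64(219.0))]
0 [(-40, np.float64(306.0)), (-30, np.float64(290.0)), (-20, np.float64(277.0)), (-10, np.float64(265.0)), (0, np.float64(254.0)), (10, np.float64(244.0)), (17, np.float64(238.0))]
-11 [(-40, np.float64(330.0)), (-30, np.float64(313.0)), (-20, np.float64(298.0)), (-10, np.float64(285.0)), (0, np.float64(274.0)), (10, np.float64(263.0)), (17, np.float64(256.0))]
side tip pred [array([263., 186.]), array([263., 194.])]
```

View pics/s14.png

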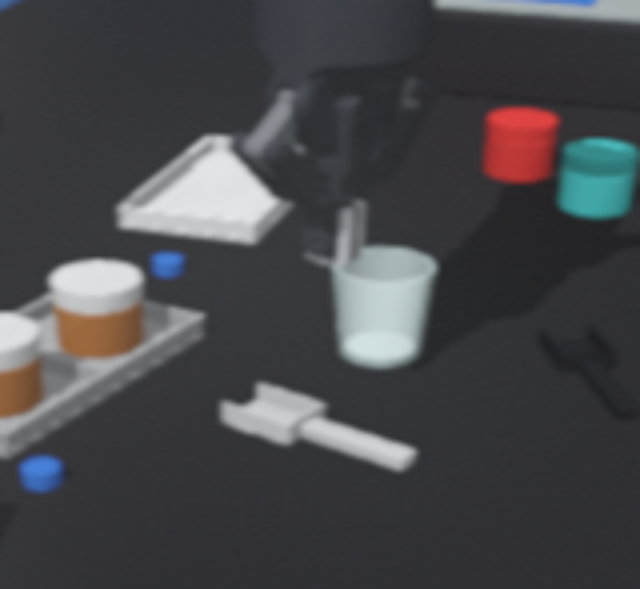

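The grasp missed. The gripper shut above the handle, and the side view puts the fingertips about level with the reported TCP, not 17 mm ahead of it. I'll go lower, feeling for the bench.

>>> carry_out --pt "0 0 -0.03 0 0 0 0.3" --pt "0 0 -0.06 0 0 0 0.3" --pt "0 0 -0.085 0 0 0 0.3" --pt "0 0 -0.1 0 0 0 0.3" --pt "0 0 -0.104 0 0 0 0.3" --pt "0 0 -0.106 0 0 0 0.3" --pt "0 0 -0.108 0 0 0 0.3" --pt "0 0 -0.11 0 0 0 0.3" --pt "0 0 -0.111 0 0 0 0.3" --pt "0 0 -0.112 0 0 0 0.3"

```text
t: 34.2
ee_pos: [446.4, 54.3, 8.7]
eef_rot: [[0.006, 0.944, -0.331], [-0.0, -0.331, -0.944], [-1.0, 0.006, -0.002]]
contact_force: [-1.3, -0.2, 0.2]
opening: 0.303
```

```bash
python3 - <<'E'
from h import *
s=monitor.state(); print(s['t'],s['ee_pos'].round(1),s['opening'],s['contact_force'].round(1))
cv2.imwrite('pics/w15.png',read_camera('wrist'))
sd=read_camera('side'); cv2.imwrite('pics/s15.png',cv2.resize(sd[170:270,210:310],None,fx=6,fy=6,interpolation=cv2.INTER_CUBIC))
E
```

```text
34.2 [446.4  54.3   8.7] 0.30332178285067146 [-1.3 -0.2  0.2]
```

View pics/w15.png

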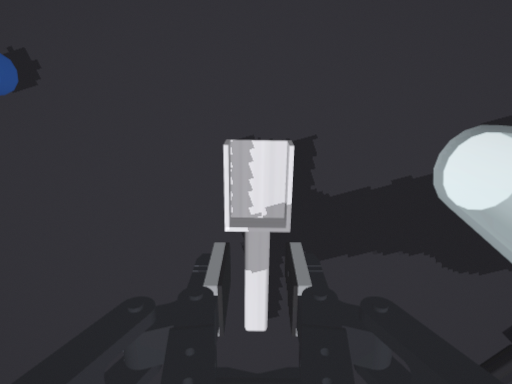

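View pics/s15.png

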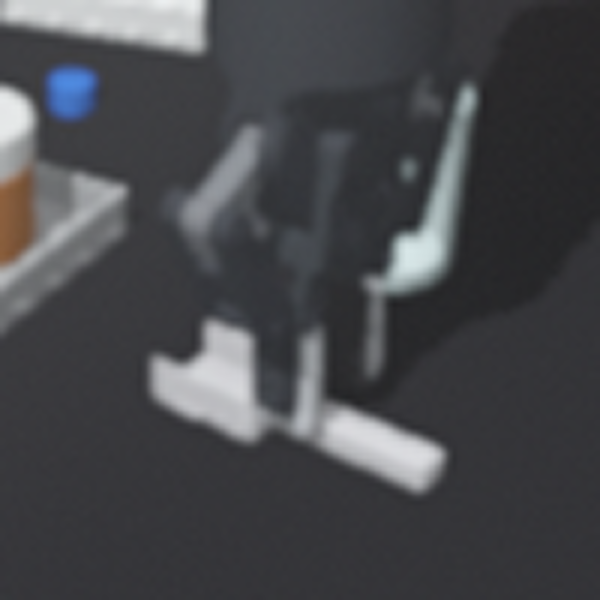

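>>> carry_out --pt "0 0 -0.001 0 0 0 0.3" --pt "0 0 -0.002 0 0 0 0.3" --pt "0 0 -0.003 0 0 0 0.3" --pt "0 0 -0.004 0 0 0 0.3" --pt "0 0 -0.005 0 0 0 0.3" --pt "0 0 -0.006 0 0 0 0.3" --pt "0 0 -0.006 0 0 0 0.3" --pt "0 0 -0.007 0 0 0 0.3" --pt "0 0 -0.007 0 0 0 0.3" --pt "0 0 -0.007 0 0 0 0.3"

```text
t: 35.3
ee_pos: [446.3, 54.3, 1.5]
eef_rot: [[0.005, 0.944, -0.331], [-0.0, -0.331, -0.944], [-1.0, 0.005, -0.002]]
contact_force: [-0.4, -0.2, -0.2]
opening: 0.299
```

>>> carry_out --pt "0 0 -0.001 0 0 0 0.3" --pt "0 0 -0.002 0 0 0 0.3" --pt "0 0 -0.003 0 0 0 0.3" --pt "0 0 -0.003 0 0 0 0.2" --pt "0 0 -0.003 0 0 0 0.16" --pt "0 0 -0.003 0 0 0 0.1" --pt "0 0 -0.003 0 0 0 0" --pt "0 0 -0.003 0 0 0 0" --pt "0 0 -0.003 0 0 0 0" --pt "0 0 -0.003 0 0 0 0" --newtons 60

```text
t: 36.3
ee_pos: [446.3, 54.3, -1.3]
eef_rot: [[0.006, 0.944, -0.331], [-0.0, -0.331, -0.944], [-1.0, 0.005, -0.002]]
contact_force: [-1.7, -0.7, 4.3]
opening: 0.111
```

>>> carry_out --pt "0 0 0 0 0 0 0" --pt "0 0 0 0 0 0 0" --pt "0 0 0.003 0 0 0 0" --pt "0 0 0.008 0 0 0 0" --pt "0 0 0.016 0 0 0 0" --pt "0 0 0.03 0 0 0 0" --pt "0 0 0.05 0 0 0 0" --pt "0 0 0.075 0 0 0 0" --pt "0 0 0.1 0 0 0 0" --pt "0 0 0.115 0 0 0 0"

```text
t: 37.3
ee_pos: [446.9, 54.3, 116.1]
eef_rot: [[0.008, 0.944, -0.331], [-0.0, -0.331, -0.944], [-1.0, 0.008, -0.003]]
contact_force: [0.4, -0.5, -1.6]
opening: 0.109
```

```bash
python3 - <<'E'
from h import *
s=monitor.state(); print(s['t'],s['ee_pos'].round(1),s['opening'],s['contact_force'].round(1))
a=read_camera('wrist')
sd=read_camera('side'); cv2.imwrite('pics/ws16.png',cv2.hconcat([cv2.resize(a,(400,300)),cv2.resize(sd[100:250,180:340],(400,300),interpolation=cv2.INTER_CUBIC)]))
E
```

```text
37.3 [446.9  54.3 116.1] 0.1094356983653923 [ 0.4 -0.5 -1.6]
```

View pics/ws16.png

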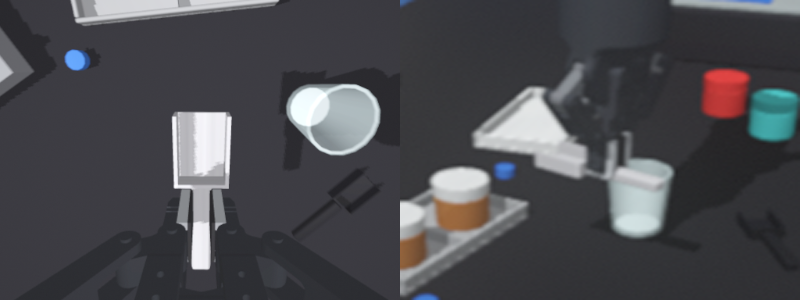

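>>> carry_out --pt "0.008 -0.016 0.01 0 0 -0.1 0" --pt "0.025 -0.05 0.015 0 0 -0.23 0" --pt "0.043 -0.088 0.015 0 0 -0.36 0" --pt "0.062 -0.126 0.015 0 0 -0.49 0" --pt "0.081 -0.164 0.015 0 0 -0.62 0" --pt "0.1 -0.202 0.015 0 0 -0.75 0" --pt "0.119 -0.24 0.015 0 0 -0.88 0" --pt "0.137 -0.275 0.015 0 0 -1.0 0" --pt "0.153 -0.308 0.01 0 0 -1.12 0" --pt "0.163 -0.327 0 0 0 -1.2 0"

```text
t: 38.4
ee_pos: [611.3, -275.6, 115.1]
eef_rot: [[0.004, 0.028, -1.0], [-0.011, -1.0, -0.028], [-1.0, 0.011, -0.004]]
contact_force: [0.2, 0.8, -0.3]
opening: 0.112
```

>>> carry_out --pt "0 0 -0.01 0 0 0 0" --pt "0 0 -0.03 0 0 0 0" --pt "0 0 -0.045 0 0 0 0" --pt "0 0 -0.05 0 0 0 0" --pt "0 0 -0.05 0 0 0 0" --pt "0 0 -0.05 0 0 0 0" --pt "0 0 -0.05 0 0 0 0" --pt "0 0 -0.05 0 0 0 0" --pt "0 0 -0.05 0 0 0 0" --pt "0 0 -0.05 0 0 0 0"

```text
t: 39.4
ee_pos: [611.4, -275.7, 65.4]
eef_rot: [[0.004, 0.028, -1.0], [-0.011, -1.0, -0.028], [-1.0, 0.011, -0.004]]
contact_force: [-0.3, -0.1, -0.2]
opening: 0.113
```

```bash
python3 - <<'E'
from h import *
s=monitor.state(); print(s['t'],s['ee_pos'].round(1),s['opening'],s['contact_force'].round(1),s['joint_positions'].round())
W=cam('wrist');print(proj(W,(610,-279,3)).round())
cv2.imwrite('pics/w17.png',read_camera('wrist'))
E
```

```text
39.4 [ 611.4 -275.7   65.4] 0.11259675115300195 [-0.3 -0.1 -0.2] [-31.  43.  74.  -0.  63. 148.]
[260. 204.]
```

View pics/w17.png

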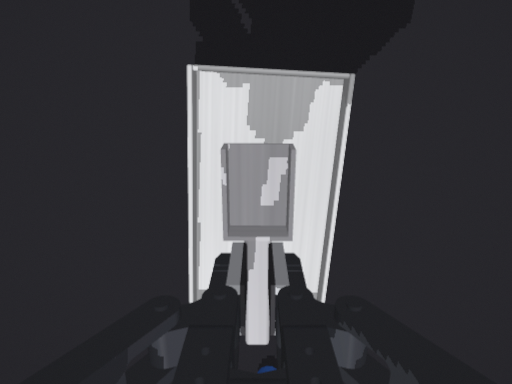

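>>> carry_out --pt "-0.001 0.002 -0.015 0 0 0 0" --pt "-0.001 0.002 -0.035 0 0 0 0" --pt "-0.001 0.002 -0.048 0 0 0 0" --pt "-0.001 0.002 -0.054 0 0 0 0" --pt "-0.001 0.002 -0.057 0 0 0 0" --pt "-0.001 0.002 -0.059 0 0 0 0" --pt "-0.001 0.002 -0.061 0 0 0 0" --pt "-0.001 0.002 -0.0625 0 0 0 0" --pt "-0.001 0.002 -0.0635 0 0 0 0" --pt "-0.001 0.002 -0.064 0 0 0 0"

```text
t: 40.45
ee_pos: [610.5, -273.8, 1.7]
eef_rot: [[0.005, 0.027, -1.0], [-0.011, -1.0, -0.028], [-1.0, 0.012, -0.005]]
contact_force: [-1.7, 0.9, 4.6]
opening: 0.114
```

Touched down at 4.6 N. Release and lift away.

>>> carry_out --pt "0 0 0 0 0 0 0.2" --pt "0 0 0 0 0 0 0.3" --pt "0 0 0 0 0 0 0.35" --pt "0 0 0 0 0 0 0.35" --pt "0 0 0.01 0 0 0 0.35" --pt "0 0 0.03 0 0 0 0.35" --pt "0 0 0.06 0 0 0 0.35" --pt "0 0 0.1 0 0 0 0.35" --pt "0 0 0.14 0 0 0 0.35" --pt "0 0 0.18 0 0 0 0.35"

```text
t: 41.45
ee_pos: [610.3, -273.7, 184.2]
eef_rot: [[0.005, 0.028, -1.0], [-0.012, -1.0, -0.028], [-1.0, 0.012, -0.005]]
contact_force: [0.8, -0.8, 0.4]
opening: 0.35
```

>>> carry_out --pt "-0.03 -0.03 0.01 0 0 0 0.35" --pt "-0.06 -0.06 0.02 0 0 0 0.35" --pt "-0.09 -0.09 0.03 0 0 0 0.35" --pt "-0.12 -0.12 0.04 0 0 0 0.35" --pt "-0.15 -0.15 0.04 0 0 0 0.35" --pt "-0.18 -0.18 0.04 0 0 0 0.35" --pt "-0.21 -0.2 0.04 0 0 0 0.35" --pt "-0.24 -0.21 0.04 0 0 0 0.35" --pt "-0.25 -0.21 0.04 0 0 0 0.35" --pt "-0.25 -0.21 0.04 0 0 0 0.35"

```text
t: 42.45
ee_pos: [359.3, -483.8, 225.1]
eef_rot: [[0.006, 0.025, -1.0], [-0.012, -1.0, -0.025], [-1.0, 0.012, -0.006]]
contact_force: [-0.2, -0.1, -0.5]
opening: 0.351
```

```bash
python3 - <<'E'
from h import *
s=monitor.state(); print(s['t'],s['ee_pos'].round(1),s['contact_force'].round(1))
a=read_camera('top'); sd=read_camera('side'); cv2.imwrite('pics/tF.png',a); cv2.imwrite('pics/sF.png',sd)
cv2.imwrite('pics/tFc.png',cv2.resize(a[120:265,95:395],None,fx=2.66,fy=2.66,interpolation=cv2.INTER_CUBIC))
cv2.imwrite('pics/sFc.png',cv2.resize(sd[120:350,80:350],None,fx=2.6,fy=2.6,interpolation=cv2.INTER_CUBIC))
E
```

```text
42.45 [ 359.3 -483.8  225.1] [-0.2 -0.1 -0.5]
```

View pics/tFc.png

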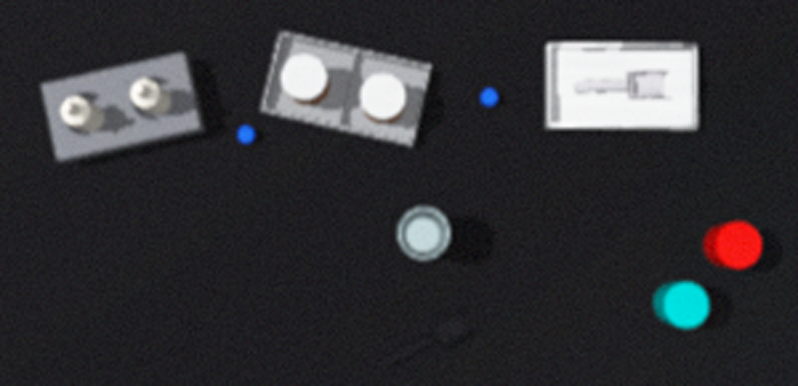

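View pics/sFc.png

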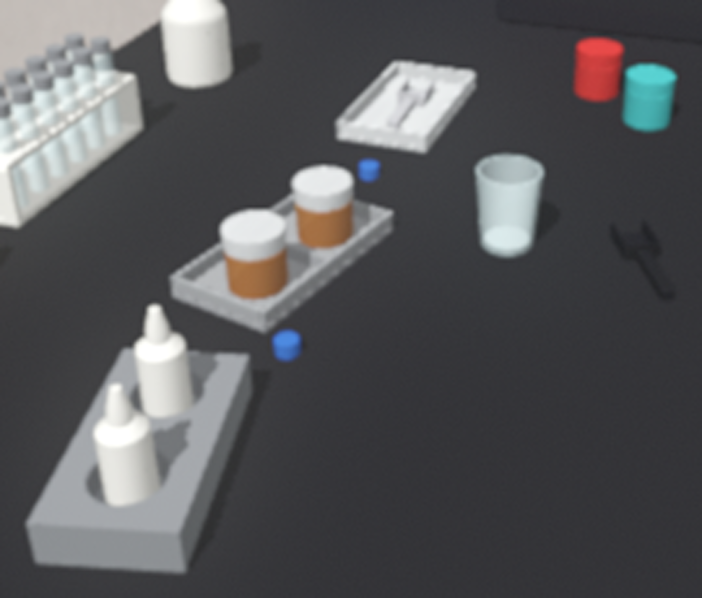

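Everything looks right. One numeric check of the positions in the fixture frames, then hand in.

```bash
python3 - <<'E'
from h import *
im=cv2.imread('pics/tF.png'); C=cam('top'); S=cam('side')
def fr(p,o,ydeg):
    y=np.radians(ydeg); Y=np.array([np.cos(y),np.sin(y)]); X=np.array([Y[1],-Y[0]]); d=np.array(p[:2])-o; return (d@X).round(1),(d@Y).round(1)
for q in [(304,78),(383,96)]:
    x,y=q[0]/2.66+95,q[1]/2.66+120
    m=np.zeros(im.shape[:2],bool); yy,xx=np.mgrid[:384,:512]; m=((xx-x)**2+(yy-y)**2<13**2)&(im.max(axis=2)>205)
    c=np.argwhere(m).mean(0)[::-1]; print('jar',c.round(1),fr(ray(C,c,56),np.array([611,26]),76.2))
for q in [(75,110),(149,93)]: c=(q[0]/2.66+95,q[1]/2.66+120); print('bottle shoulder',fr(ray(C,c,66),np.array([593.9,267.2]),102.4))
for q in [(115,387),(153,309)]: c=(q[0]/2.6+80,q[1]/2.6+120); print('tip side',fr(ray(S,c,94),np.array([593.9,267.2]),102.4))
for q in [(576,84),(670,84)]: c=(q[0]/2.66+95,q[1]/2.66+120); print('scoop ends',fr(ray(C,c,13),np.array([610,-279]),89.5))
a=cv2.imread('pics/top0.png')[190:225,238:270].astype(int); b=im[190:225,238:270].astype(int)
print('beaker diff',abs(a-b).mean())
E
```

```text
jar [208.7 148.1] (np.float64(-1.6), np.float64(42.3))
jar [238.3 155.3] (np.float64(-3.1), np.float64(-43.6))
bottle shoulder (np.float64(-1.7), np.float64(37.5))
bottle shoulder (np.float64(-1.9), np.float64(-41.1))
tip side (np.float64(-3.4), np.float64(37.0))
tip side (np.float64(-1.3), np.float64(-36.5))
scoop ends (np.float64(1.6), np.float64(49.6))
scoop ends (np.float64(0.8), np.float64(-54.4))
beaker diff 2.936607142857143
```

```bash
python3 -c "
from bench import bot
print(bot.finish_job())"
```

```text
the job is handed in; nothing more can be done
None
```

The job is handed in at about 42.5 s of the 115 s allowed, with all five things put away. The hand-in reported no verdict.

**Final positions,** measured in the last top and side pictures, in each fixture's own frame:

| Thing | x (mm) | y (mm) | Aim in y (mm) |
|---|---|---|---|
| Jar, bay 1 | -1.6 | +42.3 | +42.5 |
| Jar, bay 2 | -3.1 | -43.6 | -42.5 |
| Bottle, well 1 | -1.7 (top), -3.4 (side) | +37.5 (top), +37.0 (side) | +37 |
| Bottle, well 2 | -1.9 (top), -1.3 (side) | -41.1 (top), -36.5 (side) | -37 |
| Scoop centre | about 1 | about -2 | 0 |

- **Upright and flat:** the jars and bottles look upright, and the scoop lies flat and lengthwise in the plain tray.
- **Left alone:** the beaker, the red and turquoise jars and the black scoop are where they started. The gripper ended well clear of everything.

**What went wrong or disagreed:**
- **Jar slip:** the first jar grasp slipped at 40 N, moving that jar about 8 mm on the bench but not tipping it. I gripped it again lower and at 90 N.
- **Scoop miss:** the first scoop grasp shut above the handle. In the pictures the fingertips stood about level with the reported TCP, not 17 mm ahead of it. A lower grasp worked.
- **Views differ:** the top and side views disagree by about 4.6 mm in y on the bottle in well 2, still inside the 12 mm tolerance.
- **Jar set-down:** the wrist force read at the end of each jar's lowering stayed below 5 N. The first jar showed no contact at that reading, and was lowered about 2.5 mm more before I released it. Contact force on the tray was not read directly.

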